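# Move the parts basket to the drying hook and set the timer

## Robot

A 6-joint arm with a two-finger parallel gripper is mounted at the origin on a cart in front of the work surface, level with it; the furniture and walls round the work are solid. World frame = base frame: x ahead of the robot, y to its left, z up, the work surface at z = 0. Lengths are in m, angles in degrees, forces in N, time in s.
With the tool pointing down it reaches from about 0.4 to 0.825 m from the base axis. Payload 7 kg.
Tool frame: the origin (TCP) lies midway between the tips of the shut fingers; the grasp point (between the pads) lies 19 mm behind it (ctrl.grasp_offset is the distance from the TCP to the grasp point, in m); z points along the fingers, x is the direction in which the jaws open and shut, and the axes are right-handed (so a half turn about z gives the same grasp; the last joint's range is limited). The gripper opens to 88 mm and grips with 3 to 60 N. Pads are 19 mm wide; open, the fingers measure 130 mm over their backs; the gripper's body (78 mm by 193 mm) begins 47 mm behind the grasp point.
Start: joints at [85.491, 20.546, 0.682, 0, -70.136, -16.507], TCP at [0.242, 0.63, 0.198] pointing down, gripper open.
Joint ranges: [-176.03, 176.03], [-82.01, 121.73], [-58.28, 71.71], [-173.87, 95.51], [-174.79, -0.11], [-173.66, 173.66]. Speed limits (degrees/s): [136.94, 136.94, 172.46, 180, 180, 180].

## Interface

Orientations are given as [roll, pitch, yaw] about the fixed x, y, z axes, in that order (R = Rz(yaw) Ry(pitch) Rx(roll)).
In Python, from plant import sensors, snapshot, order, ctrl gives the robot as it stands.
- The arm moves only by the tool send_rows, never from a script. Its argument "commands" is a list of rows, each a list of 3 entries, a list of its own where there are three numbers: the closure, from 0 (fully open) to 1 (shut), then the shift along the world's x, y, z in units of 0.25 m (1.0 is 0.25 m), then the turn, a rotation vector about the world's x, y, z in units of 360 degrees (1.0 is 360 degrees). In form: [[hand, [x, y, z], [ax, ay, az]], ...]. A call has 1 to 12 rows; each row shifts and turns the pose as measured when the row begins; what a row does not reach is not made up. A row lasts 1/10 s, in which the tool goes at most 50 mm and 8.59 degrees, less where a joint would pass 70% of its speed; a pose out of reach is approached as far as the arm can. A call with a number of a shift or a turn outside -1 to 1 is refused whole. A call with a gripper value outside its range is refused whole. The fingers move at their own pace and stop on an object; the grip force is fixed at half the most. Time passes only in rows, so rows that do not move let the fingers close. It gives the time, the measured TCP pose, the force and the opening at its end, in the units of the state.
- sensors.get_obs(): the state, without advancing time (a new reading comes with each control period).
- snapshot(name): name is "scene" or "top"; returns a dict with "color" (420x560x3 uint8, blue, green, red), "z_map" (420x560 float32, m along the optical axis (not along the pixel's ray), 0 where there is no reading), "mtx" (3x3 intrinsics, pixels), "xyz" and "attitude" of the camera in the world. Camera axes: x right, y down, z forward; pixel columns grow to the right and rows downward; lengths in m; the calibration is good to about 2 mm. A picture is of the moment at which its call begins.
- order.close_job(): hands the job in, once; it reports no verdict.
The state is a dict: "clock": time; "joint_pos": joint angles; "qvel": joint speeds; "tau": joint torques, N m; "tool_pos": TCP position; "orientation": TCP orientation; "force": force on the tool from outside, world axes, zero at the start; "moment": the same for the moment, N m; "opening": finger opening in m.
Only numpy, scipy, OpenCV 4.12 (cv2) and the standard library are available. Lean on these libraries where they do the work, as an engineer would, in place of code of your own. Each camera call takes 0.05 s, during which the arm holds its last target.

## Task

Move the steel parts basket from the twin hook over the drip pan to the empty twin hook over the slotted plywood board, keeping it level and never setting it down on the way, lower it gently into the hooks and let go. Then turn the timer knob clockwise by two marks, so that its pointer stands at the two dots. Keep both pins in the basket and leave the tape measure and sanding block alone.

Things in the scene. Friction and masses are not known exactly. Their poses are not given: they have to be found in the camera images.
- basket_grip (a point): Centre of the wooden grip on top of the loose metal parts basket (about 0.4 kg): a straight bar 84 mm long along basket y, 16 mm thick along x, 22 mm high; pinch it across x from above. Basket z is up. Its tray, 90 (x) x 140 (y) x 45 mm high, has its rim 145 mm and underside 190 mm below this point. A round-bar frame in the plane x = 0, 156 mm wide, joins tray and grip.
- basket_bar (a point): Centre of the basket's hang bar, a round steel bar 8 mm in diameter along the basket's y, 140 mm clear length between the frame's uprights, 60 mm below the grip centre. This bar lies in the hooks.
- basket_floor (a point): Centre of the underside of the basket's tray, 130 mm below the hang bar; it hangs 75 mm above the bench.
- drain_hook (a point): Start place: where the hang bar's centre rests in the twin hook over the steel drip pan, 205 mm above the bench. Axes: z up, y along the resting bar, x from the open front of the hooks towards the post behind. To take the basket off: lift it 35 to 45 mm (above 60 mm the tray rim would meet the prongs), then draw it at least 75 mm to -x to clear the prongs before going sideways.
- dry_hook (a point): Goal place: where the hang bar's centre must rest in the twin hook over the flat plywood board with dark slots, 205 mm above the bench. Same axes and sizes as the other hook. Bring the basket in from -x with its bar about 40 mm above this point, then lower it straight down; the V centres the bar.
- drain_stand: Fixed stand of the start hook; origin on the bench below the seat point, same axes. Two V-shaped upward-open prongs of 8 mm rod at y = +30 and -30 mm; each V is 36 mm wide (rod centres). From the seat point: tips 20 mm to -x and 18 mm up (the highest part), lowest rod 16 mm down; they run back to a 16 mm post 85 mm to +x. Pan: x -65 to 125, y +-75, 25 mm high.
- dry_stand: Fixed stand of the goal hook; origin on the bench below the seat point, same axes. Two V-shaped upward-open prongs of 8 mm rod at y = +30 and -30 mm; each V is 36 mm wide (rod centres). From the seat point: tips 20 mm to -x and 18 mm up (the highest part), lowest rod 16 mm down; they run back to a 16 mm post 85 mm to +x. Board: x -65 to 125, y +-75, 14 mm high.
- knob_grip (a point): Point to grip on the timer knob, on its upright axis, 76 mm above the bench: centre of a bar-shaped hand grip 60 mm long along the knob's x, 16 mm thick along its y, 32 mm high; pinch it across y from above. The skirt of the knob is 15 mm below this point. On a fixed grey box 130 x 130 x 50 mm. White pointer line at the -x end. The point turns with the knob.
- timer_knob (a joint): Angle of the timer knob in rad, growing clockwise seen from above. Marks on the dial 0.6 rad apart: 0 (off, a black bar), 0.6 (one dot), 1.2 (two dots), 1.8 (three dots); stops at -0.12 and 1.92. There is no spring: light friction (about 0.04 N m) keeps it where it is left. It starts at about 0.
- pin0: Loose steel pin 8 mm diameter, 55 mm long, lying in the basket's tray; origin at its underside.
- pin1: The second such pin in the basket's tray.
- tape_measure: Pocket tape measure 62 x 81 x 33 mm, loose on the bench, not to be moved; origin at its underside.
- sanding_block: Cork sanding block 66 x 110 x 29 mm, loose on the bench, not to be moved; origin at its underside.
There are look-alikes about, which are no part of the job. Of the things that look like the part that bears basket_grip, the larger one is meant.

How it is judged:
By the outcome, as a careful person would: the job done as asked, in the order asked, and still so for the second after the job is handed in, with the robot touching nothing.
It also fails if it takes over 54 s, if anything falls off the work surface, if the arm or the gripper's body presses on something with over 40 N, if the wrist force passes 120 N, or if a joint passes its speed limit or range.

## Working session

There is one attempt and no reset: what is moved stays moved. The work goes in short steps, Python scripts to look and compute and a tool call to move; the robot and the scene stay as the last step left them, time stands still between calls to the robot, and variables do not carry over. Pictures are saved under pics/ and viewed, and the job is handed in when it is done.

Besides the shell and the picture viewer there is one more tool, called after ">>>" as name(argument=value, ...) on one line, values as JSON. send_rows: Moves the arm, as the interface text tells. Its arguments: {"type":"object","properties":{"commands":{"type":"array","items":{"type":"array"}}},"required":["commands"]}

```bash
mkdir -p pics; ls
cat > h.py <<'E'
import numpy as np, cv2
from scipy.spatial.transform import Rotation as R
from plant import sensors, snapshot, order, ctrl
def snap(n,f=None):
    s=snapshot(n)
    if f: cv2.imwrite('pics/'+f,s['color'])
    np.savez('/tmp/'+n+'.npz',**{k:np.array(v) for k,v in s.items()})
    return s
def rot(a):
    a=np.array(a,float)
    return a if a.shape==(3,3) else R.from_euler('xyz',a,degrees=True).as_matrix()
def cloud(s):
    z=s['z_map'];K=np.array(s['mtx']);v,u=np.mgrid[:z.shape[0],:z.shape[1]]
    p=np.stack([(u-K[0,2])/K[0,0]*z,(v-K[1,2])/K[1,1]*z,z],-1)
    w=p@rot(s['attitude']).T+np.array(s['xyz']); w[z==0]=np.nan
    return w
E
python3 - <<'E'
from h import *
print(sensors.get_obs())
for n in('scene','top'):
    s=snap(n,n+'0.png');print(n,s['mtx'],s['xyz'],s['attitude'])
print(ctrl.grasp_offset,[a for a in dir(ctrl) if a[0]!='_'])
E
```

```text
pics
{'clock': 0.0, 'joint_pos': array([ 8.54910977e+01,  2.05907944e+01,  6.34009364e-01, -1.98383515e-02,
       -7.01369754e+01, -1.65079433e+01]), 'qvel': array([ 0.06587508, -0.00452135, -0.09654521, -0.05187023,  0.03758697,
        0.08467945]), 'tau': array([-2.32460166e-03, -5.82707226e+01,  2.93048573e+01,  6.99697763e+00,
        6.84289495e-03, -1.66046525e-04]), 'tool_pos': array([0.24191019, 0.62958144, 0.19713265]), 'orientation': array([-1.79991236e+02, -9.51952593e-02, -1.11023609e+02]), 'force': array([ 0.22161527, -0.09541092, -0.51146381]), 'moment': array([ 0.01063797, -0.02458926,  0.0346258 ]), 'opening': 0.08738591933308225}
scene [[445.08950516   0.         279.46828689]
 [  0.         445.08950516 205.65711763]
 [  0.           0.           1.        ]] [-0.29108385 -0.70282158  0.98208264] [-1.27838338e+02  8.39274268e-02 -5.29049012e+01]
top [[510.18494648   0.         271.40732225]
 [  0.         510.18494648 209.57350242]
 [  0.           0.           1.        ]] [ 0.22349542 -0.12793284  1.50926199] [-166.78442587    0.32655584  -86.07612035]
0.0188 ['PlanningError', 'grasp_offset']
```

View pics/scene0.png

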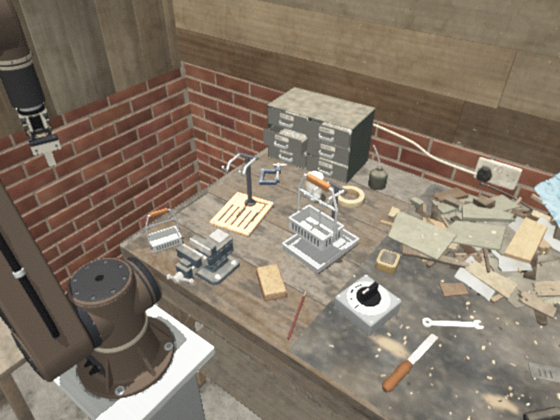

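View pics/top0.png

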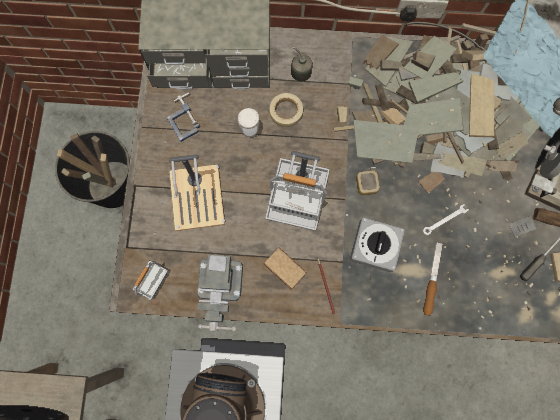

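Run:
```python
from h import *
s=np.load('/tmp/top.npz');w=cloud(s)
c=s['color']
a=cv2.resize(c[130:280,140:420],None,fx=2.8,fy=2.8,interpolation=cv2.INTER_CUBIC);cv2.imwrite('pics/topz.png',a)
s2=np.load('/tmp/scene.npz');w2=cloud(s2);c2=s2['color']
cv2.imwrite('pics/scz.png',cv2.resize(c2[140:330,130:410],None,fx=2.8,fy=2.8,interpolation=cv2.INTER_CUBIC))
for nm,W,C in(('top',w,c),('scene',w2,c2)):
    hsv=cv2.cvtColor(C,cv2.COLOR_BGR2HSV)
    m=(hsv[...,0]<14)&(hsv[...,1]>150)&(hsv[...,2]>90)
    n,l,st,ce=cv2.connectedComponentsWithStats(m.astype(np.uint8))
    for i in range(1,n):
        if st[i,4]>25:
            p=W[l==i];p=p[~np.isnan(p).any(1)]
            print(nm,st[i],ce[i].round(),np.median(p,0).round(3),np.percentile(p,2,axis=0).round(3),np.percentile(p,98,axis=0).round(3))
```

```text
(no output)
```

View pics/topz.png

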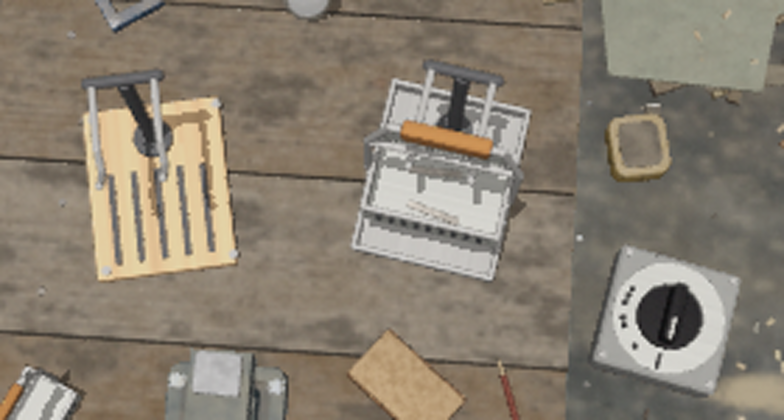

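View pics/scz.png

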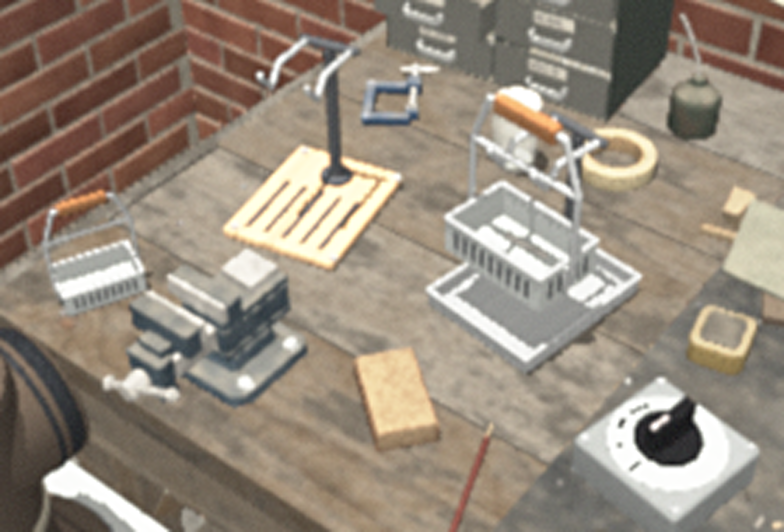

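Run:
```python
from h import *
for nm in('top','scene'):
    s=np.load('/tmp/%s.npz'%nm);W=cloud(s);C=s['color']
    b=np.median(W[...,2][np.abs(W[...,2])<.02]);print(nm,'bench z',b)
    hsv=cv2.cvtColor(C,cv2.COLOR_BGR2HSV)
    m=(hsv[...,0]<16)&(hsv[...,1]>140)&(hsv[...,2]>110)
    n,l,st,ce=cv2.connectedComponentsWithStats(m.astype(np.uint8))
    for i in range(1,n):
        if st[i,4]>25:
            p=W[l==i];p=p[~np.isnan(p).any(1)]
            q=p[p[:,2]>p[:,2].max()-.03] 
            (cx,cy),(a,bb),ang=cv2.minAreaRect(q[:,:2].astype(np.float32))
            print(st[i],np.median(p,0).round(3),'rect',round(cx,4),round(cy,4),round(a,4),round(bb,4),round(ang,1),np.percentile(p[:,2],[2,50,98]).round(3))
    # board: yellow light
    def rect(name,mask):
        n,l,st,ce=cv2.connectedComponentsWithStats(mask.astype(np.uint8))
        for i in range(1,n):
            if st[i,4]>60:
                p=W[l==i]
                (cx,cy),(a,bb),ang=cv2.minAreaRect(p[:,:2].astype(np.float32))
                print(name,st[i],'rect',round(cx,4),round(cy,4),round(a,4),round(bb,4),round(ang,1),np.percentile(p[:,2],[2,50,98]).round(3))
    Z=W[...,2]; inb=(W[...,0]>.25)&(W[...,0]<.85)&(np.abs(W[...,1])<.5)
    rect('h.17-.33',(Z>.17)&(Z<.34)&inb)
    rect('boxtop',(Z>.045)&(Z<.095)&inb&(W[...,1]<-.15))
    rect('board',(Z>.009)&(Z<.02)&inb&(W[...,1]>-.1))
```

```text
top bench z 0.0014519959352997658
[283 174  33  12 146] [ 0.596 -0.167  0.275] rect 0.5965 -0.1651 0.0808 0.0158 80.3 [0.267 0.275 0.279]
[135 267  13  19  64] [0.339 0.239 0.134] rect 0.3385 0.2395 0.0091 0.0517 66.3 [0.129 0.134 0.138]
[424 281  12  34 249] [ 0.341 -0.566  0.028] rect 0.3425 -0.5675 0.0235 0.0956 79.4 [0.019 0.028 0.035]
h.17-.33 [270 151  57  46 823] rect 0.6308 -0.1712 0.1533 0.1147 81.3 [0.183 0.216 0.278]
h.17-.33 [169 155  31  43 377] rect 0.6026 0.1365 0.1144 0.0783 10.1 [0.184 0.214 0.223]
boxtop [ 354  121   60   42 2066] rect 0.7932 -0.4129 0.1128 0.1742 0.2 [0.049 0.066 0.082]
boxtop [291 187  30  27 584] rect 0.5945 -0.1896 0.085 0.0657 81.3 [0.072 0.078 0.087]
boxtop [ 352  217   53   54 1883] rect 0.4857 -0.4108 0.1297 0.1301 77.8 [0.046 0.052 0.092]
board [168 118  32  23 192] rect 0.8102 0.2049 0.1021 0.0631 78.2 [0.01  0.014 0.019]
board [ 170  164   55   67 2427] rect 0.5985 0.1355 0.1933 0.1539 11.4 [0.01  0.015 0.02 ]
board [198 259  10  27 131] rect 0.3723 0.0931 0.021 0.0776 89.4 [0.009 0.015 0.02 ]
board [222 261  21  40 352] rect 0.3534 -0.00
[... 535 characters left out ...]
]
boxtop [311 219  23  19 234] rect 0.6143 -0.1756 0.0594 0.0511 78.1 [0.075 0.08  0.093]
boxtop [303 233  40  18 176] rect 0.5672 -0.2157 0.0614 0.118 38.3 [0.075 0.085 0.095]
boxtop [ 335  275   67   52 1815] rect 0.4845 -0.4134 0.1308 0.1326 78.1 [0.047 0.053 0.093]
board [259 169  20  15 114] rect 0.827 0.196 0.0886 0.073 35.4 [0.009 0.015 0.019]
board [ 210  192   63   43 1408] rect 0.5966 0.1332 0.1959 0.1554 12.5 [0.01  0.015 0.02 ]
board [150 230  29  10  70] rect 0.3543 0.261 0.0301 0.0888 48.2 [0.01  0.014 0.02 ]
board [150 239  32  12  84] rect 0.3218 0.2164 0.0275 0.0983 51.2 [0.009 0.014 0.02 ]
board [197 255  42  29 391] rect 0.3516 0.0131 0.0773 0.1206 85.9 [0.01  0.015 0.02 ]
```

Run:
```python
from h import *
for nm in('top','scene'):
    s=np.load('/tmp/%s.npz'%nm);W=cloud(s);Z=W[...,2]
    d=np.hypot(W[...,0]-.485,W[...,1]+.412)
    m=(Z>.08)&(Z<.1)&(d<.05); p=W[m]
    print(nm,'knobgrip',cv2.minAreaRect(p[:,:2].astype(np.float32)),np.median(p[:,2]),p[:,:2].mean(0),len(p))
    m=(d<.06)&(Z>.058)&(Z<.066);p=W[m];print('skirt',cv2.minEnclosingCircle(p[:,:2].astype(np.float32)),len(p))
    m=(W[...,0]>.2)&(W[...,0]<.46)&(W[...,1]>-.3)&(W[...,1]<.2)&(Z>.03)
    p=W[m];print('vise/obst',p.min(0).round(3),p.max(0).round(3))
    m=(W[...,0]>.2)&(W[...,0]<.46)&(W[...,1]>.0)&(W[...,1]<.2)&(Z>.03)
    p=W[m];print('vise',np.percentile(p,[1,99],axis=0).round(3))
    m=(Z>.267)&(Z<.29)&(abs(W[...,0]-.59)<.08)&(abs(W[...,1]+.165)<.08);p=W[m]
    print('grip',cv2.minAreaRect(p[:,:2].astype(np.float32)),p.mean(0))
s=np.load('/tmp/top.npz')
cv2.imwrite('pics/knob.png',cv2.resize(s['color'][210:275,345:410],None,fx=8,fy=8,interpolation=cv2.INTER_CUBIC))
```

```text
top knobgrip ((0.4854329824447632, -0.4103985130786896), (0.016249237582087517, 0.05926382169127464), 77.35578918457031) 0.09110893258161623 [ 0.48491474 -0.409684  ] 128
skirt ((0.48159268498420715, -0.4105397164821625), 0.055180784314870834) 254
vise/obst [ 0.209 -0.206  0.03 ] [0.455 0.198 0.133]
vise [[0.214 0.001 0.036]
 [0.414 0.08  0.129]]
grip ((0.5968708992004395, -0.1664399653673172), (0.10746907442808151, 0.01757790520787239), 80.84223937988281) [ 0.59606887 -0.16704603  0.2741905 ]
scene knobgrip ((0.48396384716033936, -0.413381963968277), (0.016757695004343987, 0.058529436588287354), 78.630859375) 0.09148338728627176 [ 0.48094884 -0.41417774] 146
skirt ((0.4812745451927185, -0.4053456783294678), 0.041863102465867996) 240
vise/obst [ 0.205 -0.208  0.03 ] [0.45  0.2   0.128]
vise [[0.209 0.001 0.032]
 [0.411 0.08  0.127]]
grip ((0.5930673480033875, -0.1682370901107788), (0.10686619579792023, 0.020626617595553398), 81.6507339477539) [ 0.5922885  -0.16984331  0.27381862]
```

View pics/knob.png

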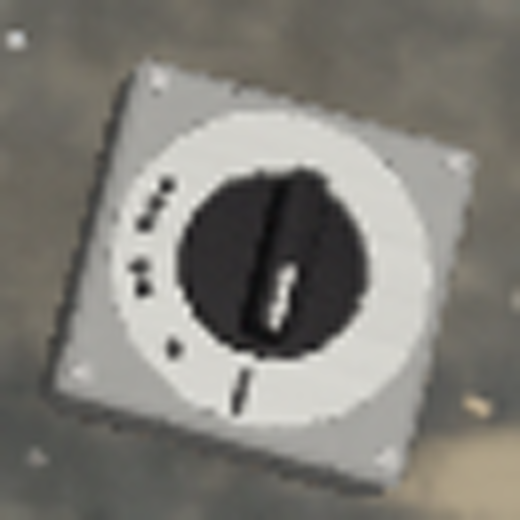

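>>> send_rows(commands=[[0, [0, 0, 0.2], [0, 0, 0]], [0, [0, -0.05, 0.19], [0, 0, -0.02]], [0, [0.07, -0.17, 0.05], [0, 0, -0.02]], [0, [0.07, -0.18, 0], [0, 0, -0.02]], [0, [0.07, -0.18, 0], [0, 0, -0.02]], [0, [0.07, -0.18, 0], [0, 0, -0.02]], [0, [0.07, -0.18, 0], [0, 0, -0.02]], [0, [0.07, -0.18, 0], [0, 0, -0.02]], [0, [0.07, -0.18, 0], [0, 0, -0.02]], [0, [0.07, -0.18, 0], [0, 0, -0.02]], [0, [0.07, -0.18, 0], [0, 0, -0.02]], [0, [0.07, -0.18, 0], [0, 0, -0.02]]])

```text
clock: 1.3
tool_pos: [0.4153, 0.1545, 0.3033]
orientation: [180.0, -0.7, 167.2]
force: [0.6, 1.3, 0.7]
opening: 0.0877
```

>>> send_rows(commands=[[0, [0.09, -0.16, 0.05], [0, 0, 0.002]], [0, [0.09, -0.16, 0.05], [0, 0, 0.002]], [0, [0.09, -0.16, 0], [0, 0, 0.002]], [0, [0.09, -0.16, 0], [0, 0, 0.002]], [0, [0.09, -0.16, 0], [0, 0, 0.002]], [0, [0.09, -0.16, 0], [0, 0, 0]], [0, [0.09, -0.16, 0], [0, 0, 0]], [0, [0.06, -0.1, 0], [0, 0, 0]], [0, [0, 0, 0], [0, 0, 0]]])

```text
clock: 2.2
tool_pos: [0.5908, -0.171, 0.3264]
orientation: [179.9, -0.9, 170.4]
force: [0.2, 0.3, -0.9]
opening: 0.0876
```

```bash
cat > d.py <<'E'
import sys
from h import *
def to(x,y,z,yaw):
    o=sensors.get_obs();p=o['tool_pos'];Rm=rot(o['orientation'])
    Rt=R.from_euler('xyz',[180,0,yaw],degrees=True).as_matrix()
    rv=R.from_matrix(Rt@Rm.T).as_rotvec(degrees=True)
    print('t',round(o['clock'],2),'pos',p.round(4),'rpy',o['orientation'].round(2),'F',o['force'].round(1),'M',o['moment'].round(2),'open',round(o['opening'],4))
    print('d units',((np.array([x,y,z])-p)/.25).round(4),'turn',(rv/360).round(4),'q',o['joint_pos'].round(0))
to(*map(float,sys.argv[1:5]))
E
python3 d.py .595 -.167 .246 170.8
```

```text
t 2.2 pos [ 0.5908 -0.171   0.3264] rpy [179.93  -0.92 170.36] F [ 0.2  0.3 -0.9] M [ 0.1  -0.13  0.01] open 0.0876
d units [ 0.0168  0.0159 -0.3216] turn [-0.0006 -0.0025  0.0012] q [  2.  13.   6.  -0. -84. -11.]
```

>>> send_rows(commands=[[0, [0.017, 0.016, -0.1], [-0.0006, -0.0025, 0.0012]], [0, [0, 0, -0.1], [0, 0, 0]], [0, [0, 0, -0.08], [0, 0, 0]], [0, [0, 0, -0.04], [0, 0, 0]], [0, [0, 0, 0], [0, 0, 0]]])

```text
clock: 2.7
tool_pos: [0.5939, -0.1671, 0.2421]
orientation: [180.0, -0.1, 170.6]
force: [1.1, -0.1, 0.2]
opening: 0.0878
```

```bash
python3 d.py .595 -.167 .246 170.8
python3 - <<'E'
from h import *
for n in('top','scene'):
    s=snap(n)
    c=s['color'];q=c[140:240,240:360] if n=='top' else c[130:270,260:400]
    cv2.imwrite('pics/g1%s.png'%n,cv2.resize(q,None,fx=4,fy=4,interpolation=cv2.INTER_CUBIC))
E
```

```text
t 2.7 pos [ 0.5939 -0.1671  0.2421] rpy [ 1.7999e+02 -1.2000e-01  1.7064e+02] F [ 1.1 -0.1  0.2] M [ 0.12 -0.02 -0.04] open 0.0878
d units [0.0043 0.0004 0.0157] turn [-0.0001 -0.0003  0.0004] q [  2.  14.  -3.  -0. -73. -12.]
```

View pics/g1scene.png

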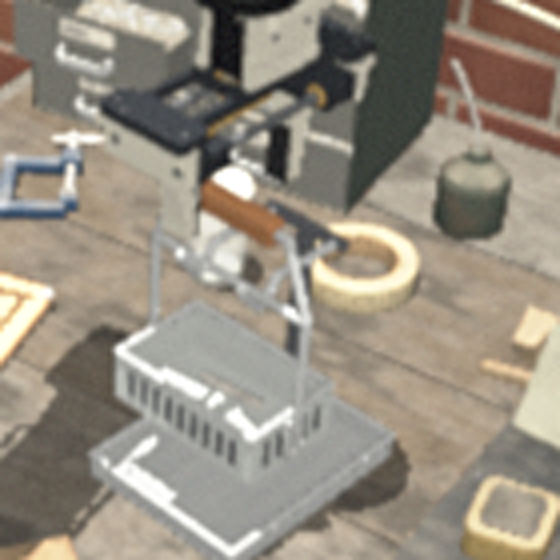

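>>> send_rows(commands=[[0.3, [0.004, 0, 0.012], [0, 0, 0]], [0.5, [0, 0, 0], [0, 0, 0]], [0.7, [0, 0, 0], [0, 0, 0]], [1, [0, 0, 0], [0, 0, 0]], [1, [0, 0, 0], [0, 0, 0]], [1, [0, 0, 0], [0, 0, 0]], [1, [0, 0, 0], [0, 0, 0]], [1, [0, 0, 0], [0, 0, 0]]])

```text
clock: 3.6
tool_pos: [0.5979, -0.1674, 0.2518]
orientation: [180.0, 0.4, 170.7]
force: [0.1, -0.2, 0.8]
opening: 0.0291
```

```bash
python3 d.py .595 -.167 .286 170.8
```

```text
t 3.6 pos [ 0.5979 -0.1674  0.2518] rpy [179.96   0.43 170.68] F [ 0.1 -0.2  0.8] M [ 0.07  0.   -0.04] open 0.0291
d units [-0.0116  0.0016  0.1367] turn [0.0001 0.0012 0.0003] q [  2.  14.  -2.   0. -74. -12.]
```

>>> send_rows(commands=[[0.9, [-0.01, 0, -0.02], [0, -0.001, 0]], [1, [0, 0, 0], [0, 0, 0]], [1, [0, 0, 0], [0, 0, 0]], [1, [0, 0, 0], [0, 0, 0]], [1, [0, 0, 0], [0, 0, 0]]])

```text
clock: 4.1
tool_pos: [0.5958, -0.1676, 0.2475]
orientation: [179.9, 1.0, 170.7]
force: [1.4, 0.1, 0.7]
opening: 0.0002
```

```bash
python3 d.py .595 -.167 .286 170.8
```

```text
t 4.1 pos [ 0.5958 -0.1676  0.2475] rpy [179.91   0.95 170.7 ] F [1.4 0.1 0.7] M [ 0.02 -0.33  0.02] open 0.0002
d units [-0.0033  0.0023  0.1539] turn [0.0002 0.0026 0.0003] q [  2.  13.  -3.   0. -73. -12.]
```

Run:
```python
from h import *
for n in('top','scene'):
    s=snap(n)
    c=s['color'];q=c[110:240,230:380] if n=='top' else c[110:250,260:400]
    cv2.imwrite('pics/g2%s.png'%n,cv2.resize(q,None,fx=5,fy=5 if n!='top' else 4.5,interpolation=cv2.INTER_CUBIC)[:600,:800])
```

```text
(no output)
```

View pics/g2scene.png

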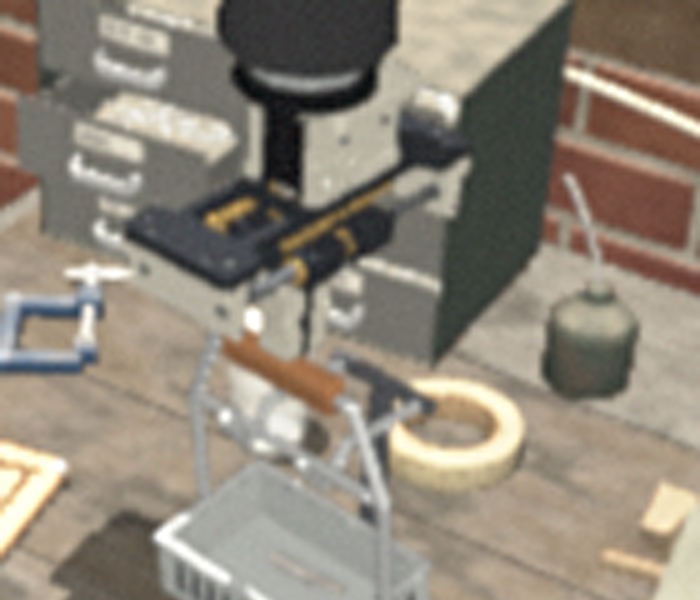

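View pics/g2top.png

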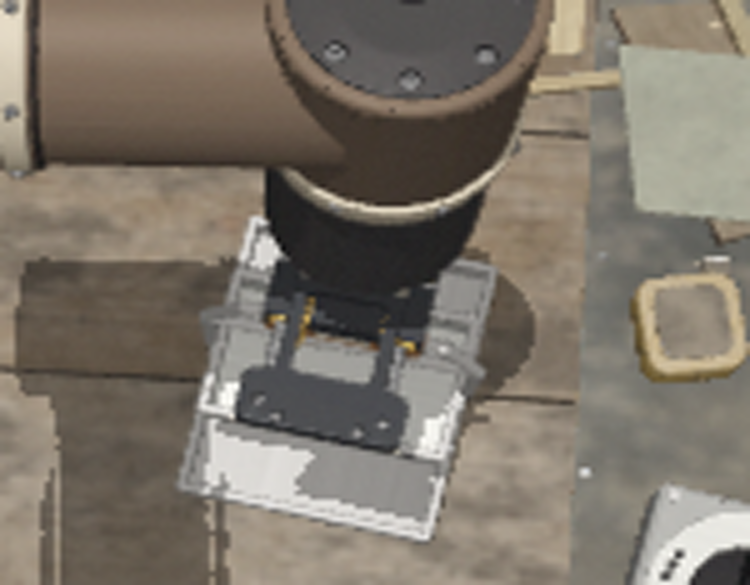

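Run:
```python
from h import *
s=np.load('/tmp/scene.npz');W=cloud(s);c=s['color']
hsv=cv2.cvtColor(c,cv2.COLOR_BGR2HSV)
m=(hsv[...,0]<16)&(hsv[...,1]>120)&(hsv[...,2]>60);m[:,:295]=0;m[:,345:]=0;m[:170]=0;m[205:]=0
p=W[m];print(len(p),np.percentile(p,[2,50,98],axis=0).round(3),cv2.minAreaRect(p[:,:2].astype(np.float32)))
for v,u in[(168,318),(172,318),(176,318),(178,319),(180,320),(182,320),(184,318),(187,318),(175,310),(165,308),(180,323),(172,322)]:print(v,u,W[v,u].round(3),c[v,u])
```

```text
117 [[nan nan nan]
 [nan nan nan]
 [nan nan nan]] ((0.5806204080581665, -0.1657032072544098), (0.08169375360012054, 0.006155111361294985), 79.75666809082031)
168 318 [ 0.579 -0.174  0.324] [155 171 176]
172 318 [ 0.579 -0.175  0.311] [167 183 189]
176 318 [ 0.581 -0.175  0.297] [172 187 192]
178 319 [ 0.585 -0.176  0.289] [156 173 179]
180 320 [ 0.593 -0.175  0.278] [ 97 108 115]
182 320 [ 0.583 -0.181  0.279] [ 77 110 158]
184 318 [ 0.578 -0.178  0.274] [ 72 110 163]
187 318 [ 0.576 -0.18   0.265] [ 58  90 130]
175 310 [ 0.598 -0.138  0.276] [247 255 255]
165 308 [ 0.503 -0.191  0.379] [52 49 47]
180 323 [ 0.95   0.025 -0.001] [144 161 173]
172 322 [ 0.603 -0.173  0.298] [130 141 144]
```

Run:
```python
from h import *
a=np.radians(-9.2);ex=np.array([np.cos(a),np.sin(a)]);ey=np.array([-ex[1],ex[0]])
img=np.full((560,800,3),255,np.uint8)
for n in('scene','top'):
    s=np.load('/tmp/%s.npz'%n);W=cloud(s).reshape(-1,3);C=s['color'].reshape(-1,3)
    d=W[:,:2]-np.array([.595,-.167]);x=d@ex;y=d@ey
    m=(abs(y)<.06)&(abs(x)<.15)&(W[:,2]>.17)&(W[:,2]<.45)
    for X,Y,Zz,c in zip(x[m],y[m],W[m,2],C[m]):
        cv2.circle(img,(int(400+X*2500),int(560-(Zz-.2)*2500)),2 if n=='scene' else 4,tuple(int(v) for v in c),-1)
for k in range(-10,11,2): cv2.putText(img,str(k*10),(int(400+k*.01*2500),555),0,.4,(0,0,255),1)
for k in range(20,44,2): cv2.putText(img,str(k*10),(2,int(560-(k*.01-.2)*2500)),0,.4,(0,0,255),1)
cv2.imwrite('pics/prof.png',img)
```

```text
(no output)
```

View pics/prof.png

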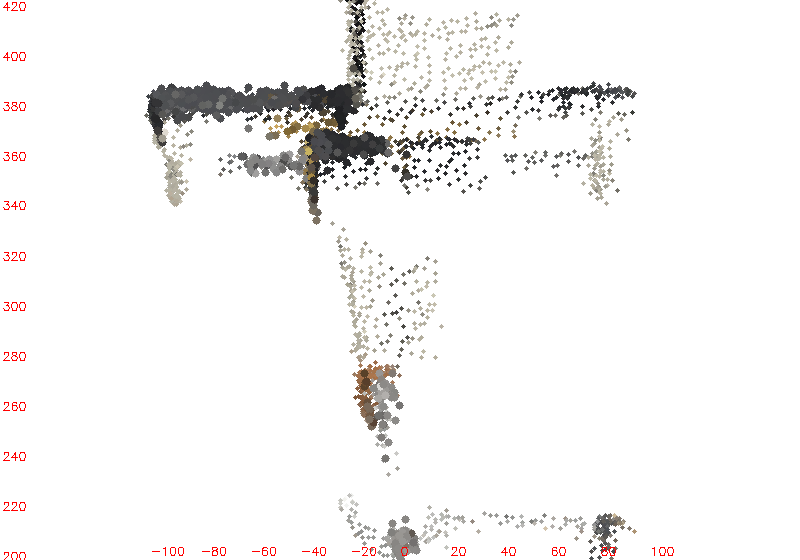

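>>> send_rows(commands=[[1, [0, 0, 0.04], [0, 0, 0]], [1, [0, 0, 0.06], [0, 0, 0]], [1, [0, 0, 0.1], [0, 0, 0]], [1, [0, 0, 0], [0, 0, 0]]])

```text
clock: 4.6
tool_pos: [0.5941, -0.1675, 0.2989]
orientation: [179.9, 0.7, 170.7]
force: [-0.1, -0.0, 0.0]
opening: 0.0007
```

```bash
python3 d.py .595 -.167 .246 170.8
cat > prof.py <<'E'
from h import *
import sys
def prof(f,cx,cy,yaw,yr=.06,z0=.2):
    a=np.radians(yaw);ex=np.array([np.cos(a),np.sin(a)]);ey=np.array([-ex[1],ex[0]])
    img=np.full((600,800,3),255,np.uint8)
    for n in('scene','top'):
        s=snap(n);W=cloud(s).reshape(-1,3);C=s['color'].reshape(-1,3)
        cc=s['color'];q=cc[110:250,230:380] if n=='top' else cc[110:250,250:400]
        cv2.imwrite('pics/%s_%s.png'%(f,n),cv2.resize(q,None,fx=4,fy=4,interpolation=cv2.INTER_CUBIC))
        d=W[:,:2]-np.array([cx,cy]);x=d@ex;y=d@ey
        m=(abs(y)<yr)&(abs(x)<.15)&(W[:,2]>z0-.03)&(W[:,2]<z0+.25)
        for X,Y,Zz,c in zip(x[m],y[m],W[m,2],C[m]):
            cv2.circle(img,(int(400+X*2500),int(570-(Zz-z0)*2500)),2 if n=='scene' else 4,tuple(int(v) for v in c),-1)
    for k in range(-10,11,2): cv2.putText(img,str(k*10),(int(400+k*.01*2500),595),0,.4,(0,0,255),1)
    for k in range(0,24,2): cv2.putText(img,str(round(z0*1000+k*10)),(2,int(570-(k*.01)*2500)),0,.4,(0,0,255),1)
    cv2.imwrite('pics/%s_prof.png'%f,img)
E
python3 -c "
from prof import *
prof('p2',.595,-.167,-9.2)"
```

```text
t 4.6 pos [ 0.5941 -0.1675  0.2989] rpy [179.94   0.65 170.68] F [-0.1 -0.   0. ] M [ 0.06 -0.1   0.  ] open 0.0007
d units [ 0.0036  0.0021 -0.2117] turn [0.0001 0.0018 0.0003] q [  2.  12.   2.   0. -79. -12.]
```

View pics/p2_prof.png

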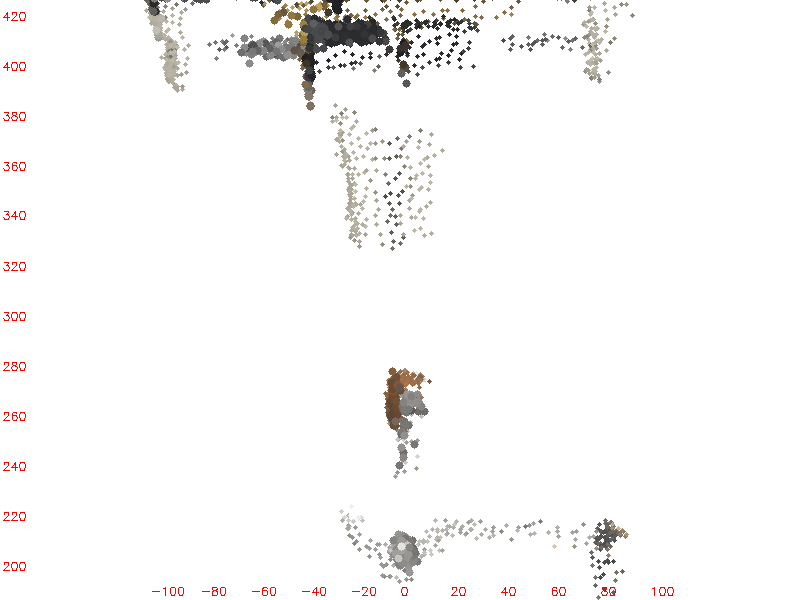

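View pics/p2_scene.png

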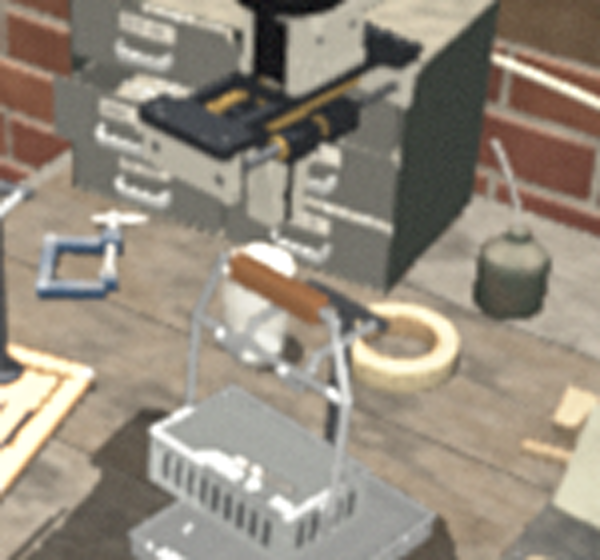

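Run:
```python
from h import *
a=np.radians(-9.2);ex=np.array([np.cos(a),np.sin(a)]);ey=np.array([-ex[1],ex[0]])
for n in('scene','top'):
    s=np.load('/tmp/%s.npz'%n);W=cloud(s).reshape(-1,3)
    d=W[:,:2]-np.array([.595,-.167]);x=d@ex;y=d@ey;z=W[:,2]
    for nm,lo,hi,xr in(('finger',.325,.372,.05),('tip',.32,.345,.05),('grip',.255,.29,.05),('gripface',.272,.285,.05),('body',.43,.5,.15),('bracket',.39,.44,.15)):
        m=(z>lo)&(z<hi)&(abs(x)<xr)&(abs(y)<.12)
        if m.sum()>3: print(n,nm,m.sum(),'x',np.percentile(x[m],[1,50,99]).round(4),'y',np.percentile(y[m],[1,50,99]).round(4),'z',np.percentile(z[m],[1,99]).round(4))
```

```text
scene finger 181 x [-0.0237 -0.0142  0.0128] y [-0.0137 -0.0099  0.0097] z [0.3301 0.3715]
scene tip 61 x [-0.0211 -0.0138  0.0111] y [-0.0134 -0.0097  0.0095] z [0.3292 0.3446]
scene grip 259 x [-0.0051 -0.0005  0.0105] y [-0.0581 -0.0054  0.0562] z [0.2559 0.2791]
scene gripface 113 x [-0.0044  0.0019  0.0118] y [-0.0416 -0.0037  0.0402] z [0.2721 0.2796]
scene body 1190 x [-0.1009 -0.0179  0.0878] y [-0.0408 -0.0217  0.0331] z [0.4304 0.499 ]
scene bracket 1411 x [-0.1011 -0.0362  0.0878] y [-0.0408 -0.0232  0.0353] z [0.3955 0.4395]
top grip 91 x [-0.004  -0.0009  0.0086] y [-0.0557 -0.0019  0.0595] z [0.2556 0.2775]
top gripface 13 x [-0.0032 -0.0022  0.0001] y [-0.0391 -0.0138  0.0407] z [0.2723 0.2791]
top body 658 x [-0.0995 -0.0786 -0.0194] y [-0.0368 -0.0002  0.038 ] z [0.4302 0.4399]
top bracket 1086 x [-0.0995 -0.0589 -0.0035] y [-0.0372 -0.0001  0.0385] z [0.3969 0.4379]
```

View pics/p2_top.png

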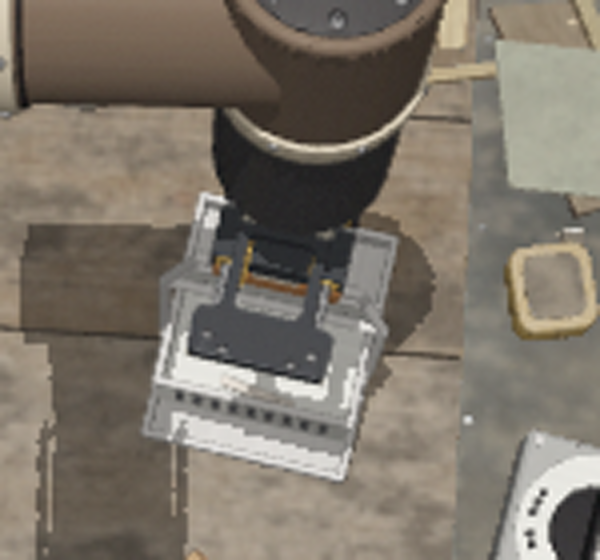

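>>> send_rows(commands=[[0, [0.024, -0.002, 0], [0, 0.0018, 0.0003]], [0, [0, 0, 0], [0, 0, 0]], [0, [0, 0, 0], [0, 0, 0]], [0, [0, 0, 0], [0, 0, 0]], [0, [0, 0, 0], [0, 0, 0]], [0, [0, 0, 0], [0, 0, 0]], [0, [0, 0, 0], [0, 0, 0]], [0, [0, 0, 0], [0, 0, 0]]])

```text
clock: 5.5
tool_pos: [0.598, -0.1672, 0.2924]
orientation: [-180.0, -0.6, 170.8]
force: [-0.3, 0.5, -0.6]
opening: 0.0589
```

```bash
python3 d.py .600 -.168 .217 170.8;python3 -c "
from prof import *
prof('p3',.595,-.167,-9.2)"
```

```text
t 5.5 pos [ 0.598  -0.1672  0.2924] rpy [-179.97   -0.62  170.77] F [-0.3  0.5 -0.6] M [ 0.11 -0.08  0.03] open 0.0589
d units [ 0.008  -0.0031 -0.3016] turn [-0.0002 -0.0017  0.0001] q [  2.  13.   3.  -0. -80. -12.]
```

View pics/p3_prof.png

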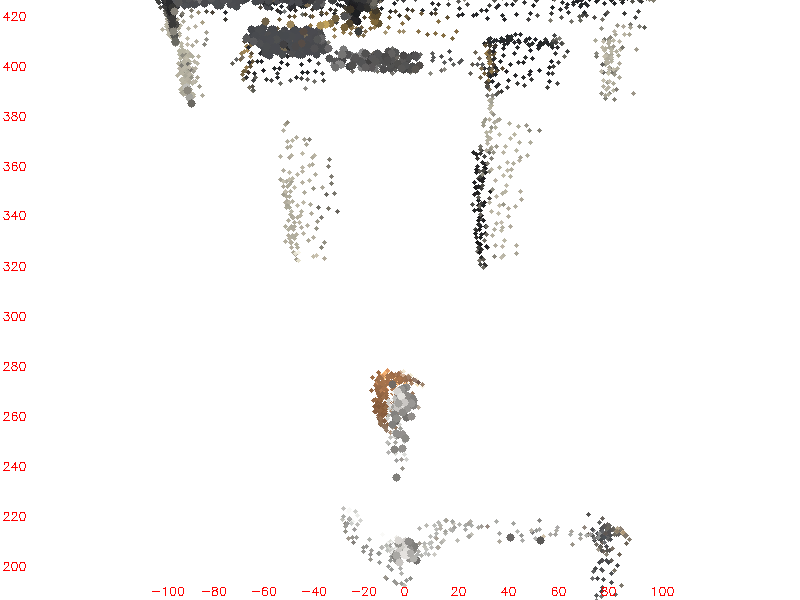

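>>> send_rows(commands=[[0, [0.002, 0, -0.06], [0, -0.0017, 0]], [0, [0, 0, -0.06], [0, 0, 0]], [0, [0, 0, -0.06], [0, 0, 0]], [0, [0, 0, -0.06], [0, 0, 0]], [0, [0, 0, -0.04], [0, 0, 0]], [0, [0, 0, 0], [0, 0, 0]]])

```text
clock: 6.2
tool_pos: [0.5989, -0.1673, 0.2215]
orientation: [179.9, 0.2, 170.8]
force: [0.8, -0.5, 0.2]
opening: 0.0877
```

```bash
python3 d.py .598 -.167 .217 170.8;python3 -c "
from prof import *
prof('p4',.595,-.167,-9.2)"
```

```text
t 6.2 pos [ 0.5989 -0.1673  0.2215] rpy [179.91   0.19 170.77] F [ 0.8 -0.5  0.2] M [ 0.07 -0.06 -0.03] open 0.0877
d units [-0.0036  0.0013 -0.0182] turn [-0.0002  0.0006  0.0001] q [  2.  15.  -5.  -0. -71. -12.]
```

View pics/p4_prof.png

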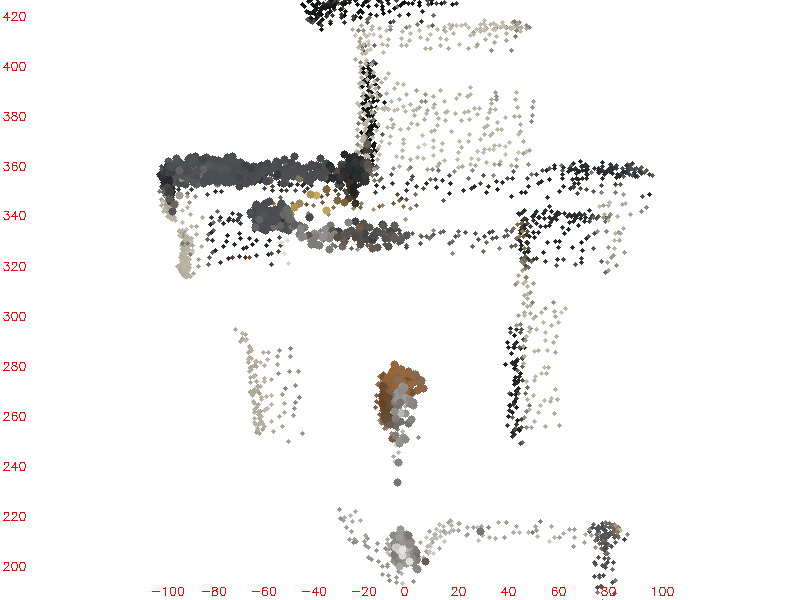

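View pics/p4_scene.png

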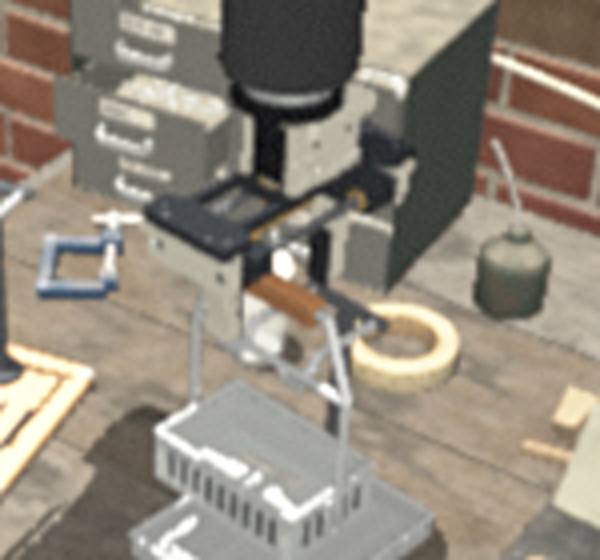

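>>> send_rows(commands=[[1, [0, 0, -0.014], [0, 0, 0]], [1, [0, 0, 0], [0, 0, 0]], [1, [0, 0, 0], [0, 0, 0]], [1, [0, 0, 0], [0, 0, 0]], [1, [0, 0, 0], [0, 0, 0]], [1, [0, 0, 0], [0, 0, 0]], [1, [0, 0, 0], [0, 0, 0]], [1, [0, 0, 0], [0, 0, 0]], [1, [0, 0, 0], [0, 0, 0]], [1, [0, 0, 0], [0, 0, 0]]])

```text
clock: 7.3
tool_pos: [0.6001, -0.1677, 0.2222]
orientation: [179.9, 0.5, 170.8]
force: [-6.5, 2.3, 4.8]
opening: 0.0163
```

```bash
python3 d.py .598 -.167 .257 170.8
```

```text
t 7.3 pos [ 0.6001 -0.1677  0.2222] rpy [179.92   0.45 170.79] F [-6.5  2.3  4.8] M [ 0.85  2.22 -0.06] open 0.0163
d units [-0.0084  0.0028  0.139 ] turn [-0.      0.0013  0.    ] q [  2.  15.  -5.   0. -70. -12.]
```

>>> send_rows(commands=[[1, [-0.008, 0, 0.02], [0, 0, 0]], [1, [0, 0, 0.04], [0, 0, 0]], [1, [0, 0, 0.04], [0, 0, 0]], [1, [0, 0, 0.04], [0, 0, 0]], [1, [0, 0, 0.02], [0, 0, 0]], [1, [0, 0, 0], [0, 0, 0]]])

```text
clock: 7.9
tool_pos: [0.5976, -0.1671, 0.2641]
orientation: [179.9, 0.4, 170.8]
force: [0.6, -0.0, -4.7]
opening: 0.0155
```

```bash
python3 d.py .515 -.153 .262 170.8;python3 -c "
from prof import *
prof('p5',.595,-.167,-9.2,.08)"
```

```text
t 7.9 pos [ 0.5976 -0.1671  0.2641] rpy [179.86   0.35 170.77] F [ 0.6 -0.  -4.7] M [0.1  0.02 0.03] open 0.0155
d units [-0.3302  0.0566 -0.0085] turn [-0.0002  0.001   0.0001] q [  2.  13.  -1.  -0. -75. -12.]
```

View pics/p5_prof.png

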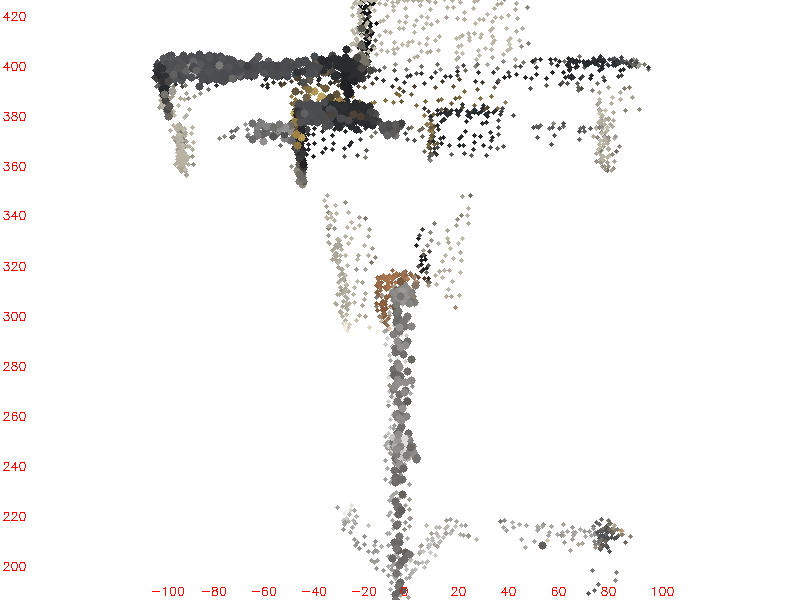

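View pics/p5_scene.png

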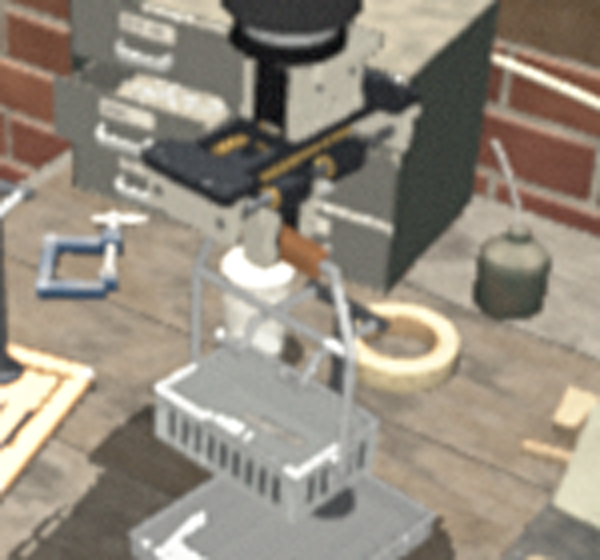

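>>> send_rows(commands=[[1, [-0.02, 0.003, 0], [0, 0, 0]], [1, [-0.04, 0.006, 0], [0, 0.001, 0]], [1, [-0.05, 0.008, 0], [0, 0, 0]], [1, [-0.06, 0.01, 0], [0, 0, 0]], [1, [-0.06, 0.01, 0], [0, 0, 0]], [1, [-0.05, 0.008, 0], [0, 0, 0]], [1, [-0.04, 0.006, 0], [0, 0, 0]], [1, [-0.02, 0.003, 0], [0, 0, 0]]])

```text
clock: 8.8
tool_pos: [0.5025, -0.1523, 0.2606]
orientation: [179.9, -0.4, 170.7]
force: [0.1, -0.3, -4.0]
opening: 0.0155
```

```bash
python3 d.py .512 -.153 .317 170.8
```

```text
t 8.8 pos [ 0.5025 -0.1523  0.2606] rpy [179.92  -0.38 170.74] F [ 0.1 -0.3 -4. ] M [ 0.09 -0.11 -0.01] open 0.0155
d units [ 0.0379 -0.0027  0.2256] turn [-0.0004 -0.001   0.0002] q [  4.   4. -12.  -0. -74. -14.]
```

>>> send_rows(commands=[[1, [0, 0, 0.04], [0, 0, 0]], [1, [0, 0, 0.07], [0, -0.001, 0]], [1, [0, 0, 0.06], [0, 0, 0]], [1, [-0.01, 0.05, 0.03], [0, 0, 0.003]], [1, [-0.01, 0.1, 0], [0, 0, 0.006]], [1, [-0.01, 0.14, 0], [0, 0, 0.008]], [1, [-0.01, 0.15, 0], [0, 0, 0.008]], [1, [-0.01, 0.15, 0], [0, 0, 0.008]], [1, [-0.01, 0.15, 0], [0, 0, 0.008]], [1, [-0.01, 0.12, 0], [0, 0, 0.008]], [1, [-0.01, 0.08, 0], [0, 0, 0.005]], [1, [0, 0.04, 0], [0, 0, 0.003]]])

```text
clock: 10.0
tool_pos: [0.4825, 0.1044, 0.3192]
orientation: [179.8, 0.4, -167.8]
force: [-0.3, -0.5, -4.6]
opening: 0.0157
```

```bash
python3 d.py .477 .111 .264 191.3;python3 - <<'E'
from h import *
for n in('top','scene'):
    s=snap(n)
    c=s['color'];q=c[110:260,120:320] if n=='top' else c[110:260,170:370]
    cv2.imwrite('pics/c1%s.png'%n,cv2.resize(q,None,fx=4,fy=4,interpolation=cv2.INTER_CUBIC))
E
```

```text
t 10.0 pos [0.4825 0.1044 0.3192] rpy [ 179.81    0.41 -167.8 ] F [-0.3 -0.5 -4.6] M [-0.73 -0.19  0.04] open 0.0157
d units [-0.022   0.0265 -0.221 ] turn [-0.0008  0.001  -0.0025] q [ 35.  -1. -10.  -0. -80. -23.]
```

View pics/c1scene.png

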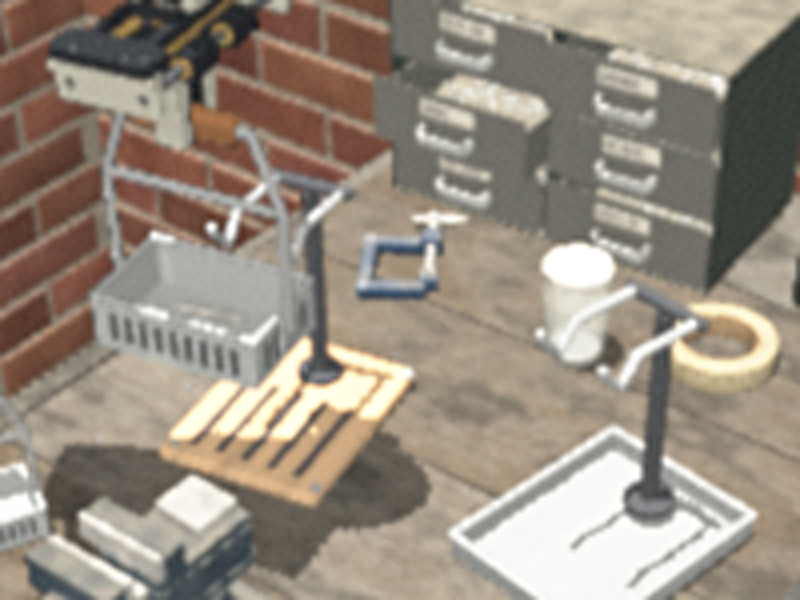

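View pics/c1top.png

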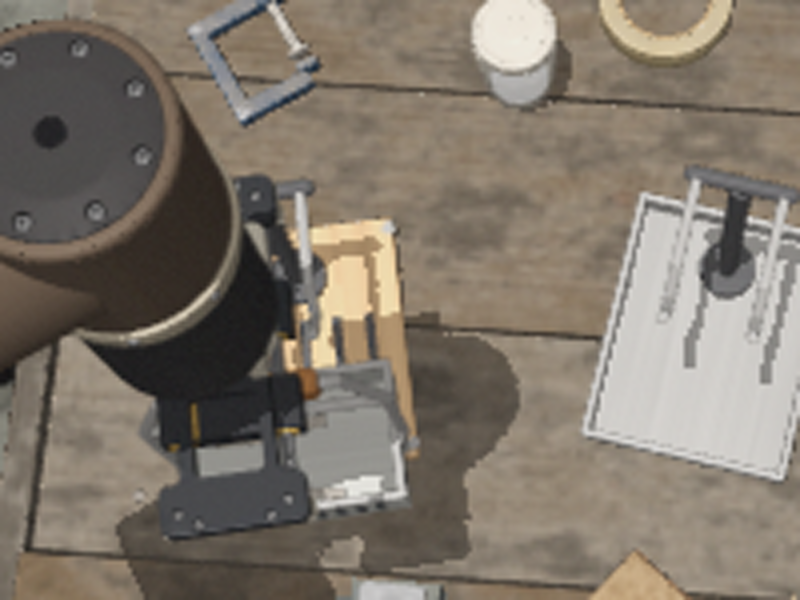

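>>> send_rows(commands=[[1, [-0.01, 0.015, -0.04], [-0.0008, 0.001, -0.0025]], [1, [0, 0.01, -0.06], [0, 0, 0]], [1, [0, 0, -0.06], [0, 0, 0]], [1, [0, 0, -0.04], [0, 0, 0]], [1, [0, 0, 0], [0, 0, 0]]])

```text
clock: 10.6
tool_pos: [0.4797, 0.1078, 0.2653]
orientation: [-179.9, -0.2, -169.3]
force: [-0.1, -0.4, -5.1]
opening: 0.0154
```

```bash
python3 d.py .477 .111 .264 191.3;python3 -c "
from prof import *
prof('p6',.567,.129,11.3,.1,.19)"
python3 - <<'E'
from h import *
a=np.radians(11.3);ex=np.array([np.cos(a),np.sin(a)]);ey=np.array([-ex[1],ex[0]])
for n in('scene','top'):
    s=np.load('/tmp/%s.npz'%n);W=cloud(s).reshape(-1,3)
    d=W[:,:2]-np.array([.567,.129]);x=d@ex;y=d@ey;z=W[:,2]
    for nm,lo,hi,x0,x1 in(('prongs',.185,.226,-.035,.1),('grip/upr',.28,.325,-.11,-.06),('bar',.235,.26,-.12,-.05),('tray',.11,.17,-.2,-.03)):
        m=(z>lo)&(z<hi)&(x>x0)&(x<x1)&(abs(y)<.1)
        if m.sum()>3: print(n,nm,m.sum(),'x',np.percentile(x[m],[1,50,99]).round(4),'y',np.percentile(y[m],[1,50,99]).round(4),'z',np.percentile(z[m],[1,99]).round(4))
E
```

```text
t 10.6 pos [0.4797 0.1078 0.2653] rpy [-1.7989e+02 -1.7000e-01 -1.6927e+02] F [-0.1 -0.4 -5.1] M [-0.03 -0.26  0.01] open 0.0154
d units [-0.0106  0.0129 -0.0053] turn [ 0.0004 -0.0004  0.0016] q [ 36.   1. -15.   0. -74. -25.]
scene prongs 223 x [-0.0232  0.0644  0.0893] y [-0.0386 -0.005   0.0318] z [0.1893 0.2235]
scene grip/upr 185 x [-0.1078 -0.0957 -0.0695] y [-0.069  -0.0276  0.0582] z [0.2829 0.3226]
scene bar 147 x [-0.0988 -0.0937 -0.0881] y [-0.0805 -0.0082  0.0706] z [0.236  0.2576]
scene tray 1421 x [-0.1401 -0.0845 -0.0453] y [-0.0781  0.0006  0.0667] z [0.1179 0.1682]
top prongs 211 x [-0.0187  0.0798  0.0922] y [-0.0384 -0.0283  0.0158] z [0.1971 0.2234]
top grip/upr 86 x [-0.0975 -0.0905 -0.0817] y [-0.0666 -0.0425  0.0621] z [0.2828 0.3215]
top bar 78 x [-0.094  -0.0908 -0.0856] y [-0.0793 -0.0462  0.0748] z [0.2372 0.259 ]
top tray 812 x [-0.1363 -0.0921 -0.0446] y [-0.0748 -0.0361  0.0644] z [0.1149 0.1692]
```

View pics/p6_prof.png

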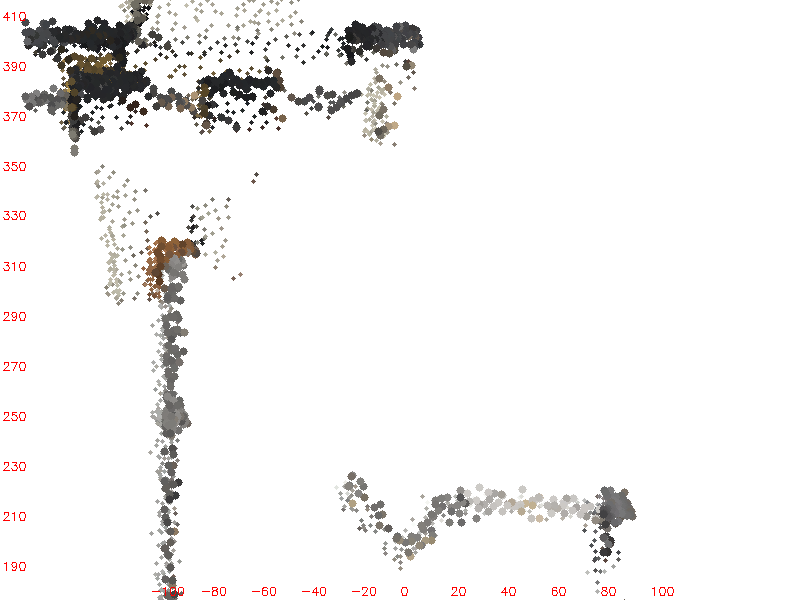

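>>> send_rows(commands=[[1, [0.02, 0.004, 0], [0.0004, -0.0004, 0.0016]], [1, [0.04, 0.008, 0], [0, 0, 0]], [1, [0.05, 0.01, 0], [0, 0, 0]], [1, [0.06, 0.012, 0], [0, 0, 0]], [1, [0.06, 0.012, 0], [0, 0, 0]], [1, [0.05, 0.01, 0], [0, 0, 0]], [1, [0.03, 0.006, 0], [0, 0, 0]], [1, [0.015, 0.003, 0], [0, 0, 0]], [1, [0, 0, 0], [0, 0, 0]]])

```text
clock: 11.6
tool_pos: [0.5724, 0.1261, 0.2691]
orientation: [179.9, 0.4, -168.7]
force: [-0.0, 0.7, -5.1]
opening: 0.0158
```

```bash
python3 d.py .5699 .1258 .264 191.3;python3 -c "
from prof import *
prof('p7',.567,.129,11.3,.1,.19)"
python3 - <<'E'
from h import *
a=np.radians(11.3);ex=np.array([np.cos(a),np.sin(a)]);ey=np.array([-ex[1],ex[0]])
for n in('scene','top'):
    s=np.load('/tmp/%s.npz'%n);W=cloud(s).reshape(-1,3)
    d=W[:,:2]-np.array([.567,.129]);x=d@ex;y=d@ey;z=W[:,2]
    for nm,lo,hi,x0,x1 in(('prongs',.185,.226,-.035,.1),('bar',.232,.26,-.05,.05),('tray',.11,.17,-.2,.1)):
        m=(z>lo)&(z<hi)&(x>x0)&(x<x1)&(abs(y)<.1)
        if m.sum()>3: print(n,nm,m.sum(),'x',np.percentile(x[m],[1,50,99]).round(4),'y',np.percentile(y[m],[1,50,99]).round(4),'z',np.percentile(z[m],[1,99]).round(4))
E
```

```text
t 11.6 pos [0.5724 0.1261 0.2691] rpy [ 179.94    0.44 -168.66] F [-0.   0.7 -5.1] M [0.09 0.01 0.03] open 0.0158
d units [-0.01   -0.0014 -0.0205] turn [-0.0004  0.0012 -0.0001] q [ 32.  10.  -5.   0. -75. -20.]
scene prongs 246 x [-0.0221  0.0123  0.0889] y [-0.0813  0.0025  0.0726] z [0.1867 0.2242]
scene bar 141 x [-0.0042  0.0012  0.0071] y [-0.0806 -0.0059  0.0738] z [0.234  0.2587]
scene tray 1214 x [-0.0449  0.0107  0.0825] y [-0.0771 -0.0022  0.0672] z [0.122  0.1698]
top prongs 154 x [-0.0199  0.0124  0.091 ] y [-0.0798 -0.0303  0.0736] z [0.1909 0.2243]
top bar 83 x [0.0002 0.0032 0.0086] y [-0.0799 -0.0483  0.0739] z [0.2338 0.259 ]
top tray 900 x [-0.0409 -0.0042  0.0827] y [-0.0746 -0.0291  0.0652] z [0.1181 0.1697]
```

View pics/p7_prof.png

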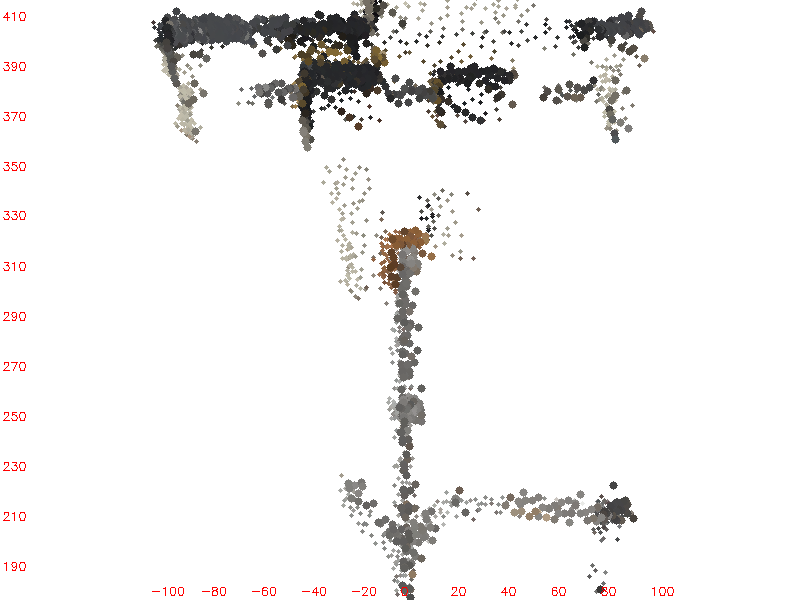

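>>> send_rows(commands=[[1, [-0.008, -0.002, -0.02], [-0.0004, 0.001, 0]], [1, [0, 0, -0.035], [0, 0, 0]], [1, [0, 0, -0.035], [0, 0, 0]], [1, [0, 0, -0.035], [0, 0, 0]], [1, [0, 0, -0.025], [0, 0, 0]], [1, [0, 0, -0.01], [0, 0, 0]]])

```text
clock: 12.3
tool_pos: [0.5676, 0.1252, 0.2264]
orientation: [180.0, 0.1, -168.6]
force: [0.2, 0.2, -4.7]
opening: 0.0155
```

```bash
python3 d.py .5704 .1258 .222 191.3
```

```text
t 12.3 pos [0.5676 0.1252 0.2264] rpy [ 1.7996e+02  6.0000e-02 -1.6862e+02] F [ 0.2  0.2 -4.7] M [ 0.1  -0.14 -0.  ] open 0.0155
d units [ 0.0111  0.0025 -0.0177] turn [-0.0001  0.0001 -0.0002] q [ 32.  11.  -9.  -0. -70. -20.]
```

>>> send_rows(commands=[[1, [0.006, 0.001, -0.008], [0, 0, 0]], [1, [0, 0, -0.008], [0, 0, 0]], [1, [0, 0, -0.006], [0, 0, 0]]])

```text
clock: 12.6
tool_pos: [0.5706, 0.1255, 0.2227]
orientation: [-180.0, 0.2, -168.6]
force: [-6.8, 0.7, 10.5]
opening: 0.0158
```

```bash
python3 d.py .5704 .1258 .222 191.3
```

```text
t 12.6 pos [0.5706 0.1255 0.2227] rpy [-179.99    0.24 -168.57] F [-6.8  0.7 10.5] M [ 0.26  2.59 -0.01] open 0.0158
d units [-0.0006  0.0011 -0.0027] turn [-0.0001  0.0007 -0.0004] q [ 32.  11.  -9.   0. -70. -20.]
```

>>> send_rows(commands=[[1, [-0.007, -0.001, 0.003], [0, 0, 0]], [1, [0, 0, 0], [0, 0, 0]]])

```text
clock: 12.8
tool_pos: [0.5693, 0.1255, 0.2241]
orientation: [180.0, 0.3, -168.6]
force: [-0.1, -0.0, -3.2]
opening: 0.0158
```

```bash
python3 d.py .5704 .1258 .222 191.3;python3 -c "
from prof import *
prof('p8',.567,.129,11.3,.1,.19)"
```

```text
t 12.8 pos [0.5693 0.1255 0.2241] rpy [ 179.97    0.34 -168.58] F [-0.1 -0.  -3.2] M [ 0.02 -0.03  0.04] open 0.0158
d units [ 0.0045  0.0011 -0.0084] turn [-0.0003  0.0009 -0.0003] q [ 32.  11.  -9.   0. -70. -20.]
```

View pics/p8_prof.png

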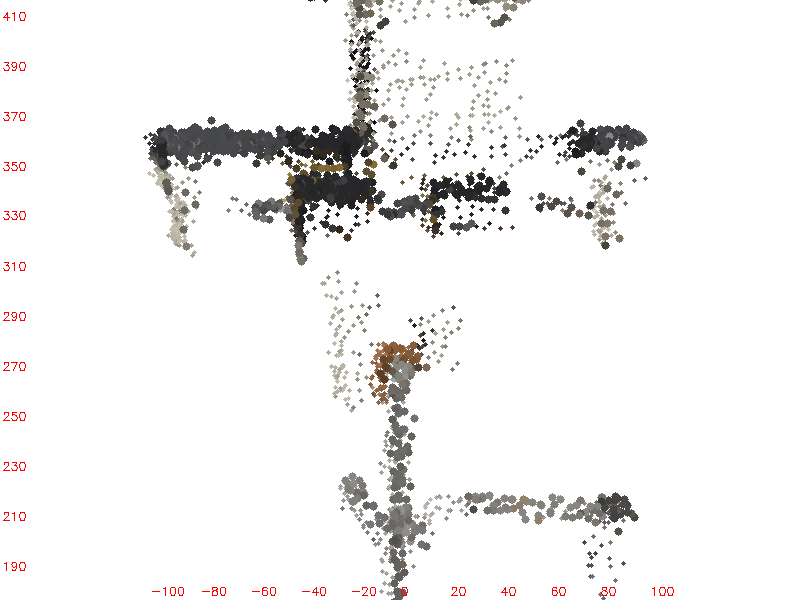

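>>> send_rows(commands=[[1, [0, 0, -0.004], [0, 0, 0]], [0.8, [0, 0, 0], [0, 0, 0]], [0.6, [0, 0, 0], [0, 0, 0]], [0.3, [0, 0, 0], [0, 0, 0]], [0, [0, 0, 0], [0, 0, 0]], [0, [0, 0, 0], [0, 0, 0]], [0, [0, 0, 0], [0, 0, 0]], [0, [0, 0, 0], [0, 0, 0]]])

```text
clock: 13.7
tool_pos: [0.5707, 0.1256, 0.2246]
orientation: [180.0, 0.5, -168.6]
force: [0.1, -0.3, -0.1]
opening: 0.0604
```

```bash
python3 d.py .5704 .1258 .222 191.3
```

```text
t 13.7 pos [0.5707 0.1256 0.2246] rpy [ 179.99    0.52 -168.55] F [ 0.1 -0.3 -0.1] M [-0.02 -0.02 -0.03] open 0.0604
d units [-0.0012  0.0006 -0.0105] turn [-0.0003  0.0014 -0.0004] q [ 32.  11.  -9.   0. -69. -20.]
```

Released. Rising straight up, then I check the basket.

>>> send_rows(commands=[[0, [0, 0, 0.05], [0, 0.001, 0]], [0, [0, 0, 0.1], [0, 0, 0]], [0, [0, 0, 0.15], [0, 0, 0]], [0, [0, 0, 0.15], [0, 0, 0]]])

```text
clock: 14.1
tool_pos: [0.5671, 0.1244, 0.3341]
orientation: [-179.9, -0.5, -168.6]
force: [0.4, 0.9, -0.1]
opening: 0.0868
```

```bash
python3 d.py .485 -.412 .26 77.9;python3 -c "
from prof import *
prof('p9',.567,.129,11.3,.1,.19)"
python3 - <<'E'
from h import *
s=np.load('/tmp/scene.npz')
cv2.imwrite('pics/c9.png',cv2.resize(s['color'][110:260,170:370],None,fx=4,fy=4,interpolation=cv2.INTER_CUBIC))
E
```

```text
t 14.1 pos [0.5671 0.1244 0.3341] rpy [-179.95   -0.53 -168.58] F [ 0.4  0.9 -0.1] M [ 0.15 -0.22  0.  ] open 0.0868
d units [-0.3285 -2.1456 -0.2964] turn [-0.0011 -0.0014 -0.3153] q [ 32.   9.   2.  -0. -84. -20.]
```

View pics/p9_prof.png

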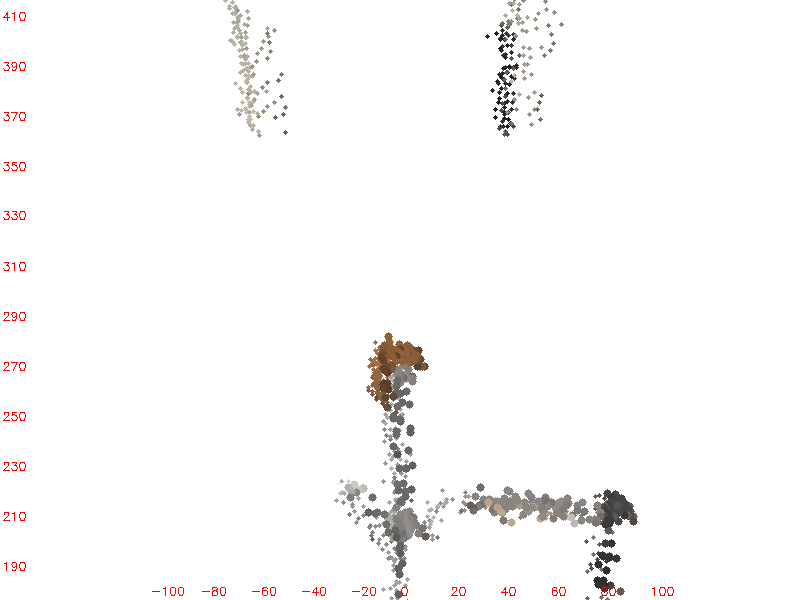

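View pics/c9.png

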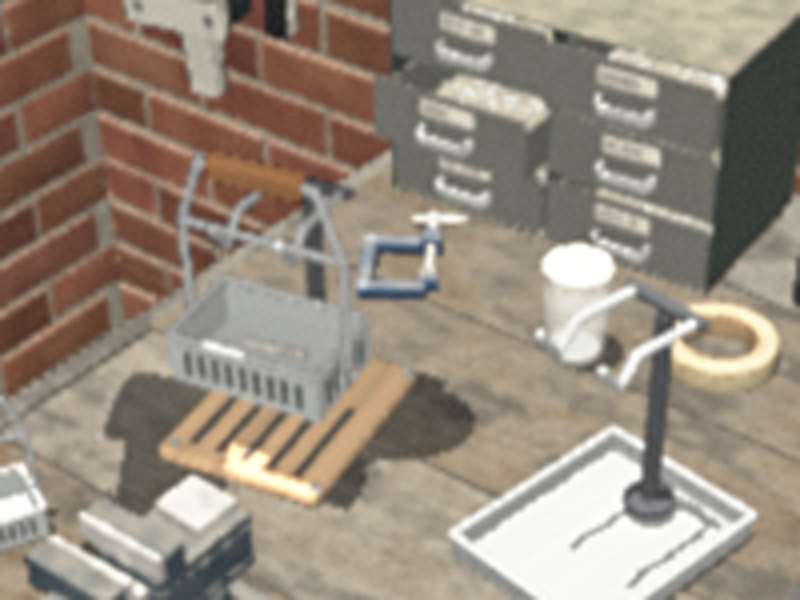

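>>> send_rows(commands=[[0, [-0.02, -0.1, 0], [-0.001, -0.001, -0.02]], [0, [-0.024, -0.16, 0], [0, 0, -0.022]], [0, [-0.024, -0.16, 0], [0, 0, -0.022]], [0, [-0.024, -0.16, 0], [0, 0, -0.022]], [0, [-0.024, -0.16, 0], [0, 0, -0.022]], [0, [-0.024, -0.16, 0], [0, 0, -0.022]], [0, [-0.024, -0.16, 0], [0, 0, -0.022]], [0, [-0.024, -0.16, 0], [0, 0, -0.022]], [0, [-0.024, -0.16, 0], [0, 0, -0.022]], [0, [-0.024, -0.16, 0], [0, 0, -0.022]], [0, [-0.024, -0.16, 0], [0, 0, -0.022]], [0, [-0.024, -0.16, 0], [0, 0, -0.022]]])

```text
clock: 15.4
tool_pos: [0.4939, -0.3515, 0.3369]
orientation: [-179.8, 0.4, 93.9]
force: [-0.4, -0.7, 0.1]
opening: 0.0877
```

```bash
python3 d.py .485 -.412 .16 77.9
```

```text
t 15.4 pos [ 0.4939 -0.3515  0.3369] rpy [-179.79    0.43   93.93] F [-0.4 -0.7  0.1] M [ 0.07 -0.38 -0.04] open 0.0877
d units [-0.0358 -0.2418 -0.7075] turn [ 0.0011 -0.0007 -0.0445] q [-17.  11.   5.   0. -84. -69.]
```

>>> send_rows(commands=[[0, [-0.012, -0.08, -0.1], [0.001, -0.0007, -0.0148]], [0, [-0.012, -0.08, -0.16], [0, 0, -0.0148]], [0, [-0.012, -0.08, -0.16], [0, 0, -0.0148]], [0, [0, 0, -0.16], [0, 0, 0]], [0, [0, 0, -0.1], [0, 0, 0]], [0, [0, 0, 0], [0, 0, 0]]])

```text
clock: 16.0
tool_pos: [0.4806, -0.4199, 0.1589]
orientation: [179.9, 0.2, 76.5]
force: [-0.0, 0.2, 0.9]
opening: 0.088
```

```bash
python3 d.py .485 -.412 .16 77.9
cat > kn.py <<'E'
from h import *
import sys
f=sys.argv[1]
# frame: x'= jaw direction (77.9 deg), profile vs z
a=np.radians(77.9);ex=np.array([np.cos(a),np.sin(a)]);ey=np.array([-ex[1],ex[0]])
img=np.full((600,800,3),255,np.uint8);z0=.04
for n in('scene','top'):
    s=snap(n);W=cloud(s);C=s['color']
    q=C[190:290,320:440] if n=='top' else C[230:340,310:430]
    cv2.imwrite('pics/%s_%s.png'%(f,n),cv2.resize(q,None,fx=5,fy=5,interpolation=cv2.INTER_CUBIC))
    W=W.reshape(-1,3);C=C.reshape(-1,3)
    d=W[:,:2]-np.array([.485,-.412]);x=d@ex;y=d@ey
    m=(abs(y)<.03)&(abs(x)<.15)&(W[:,2]>z0-.03)&(W[:,2]<z0+.25)
    for X,Y,Zz,c in zip(x[m],y[m],W[m,2],C[m]):
        cv2.circle(img,(int(400+X*2500),int(570-(Zz-z0)*2500)),2 if n=='scene' else 4,tuple(int(v) for v in c),-1)
for k in range(-10,11,2): cv2.putText(img,str(k*10),(int(400+k*.01*2500),595),0,.4,(0,0,255),1)
for k in range(0,24,2): cv2.putText(img,str(round(z0*1000+k*10)),(2,int(570-(k*.01)*2500)),0,.4,(0,0,255),1)
cv2.imwrite('pics/%s_prof.png'%f,img)
E
python3 kn.py k1
```

```text
t 16.0 pos [ 0.4806 -0.4199  0.1589] rpy [1.7995e+02 1.6000e-01 7.6450e+01] F [-0.   0.2  0.9] M [ 0.08 -0.14  0.01] open 0.088
d units [0.0174 0.0315 0.0045] turn [0.0005 0.     0.004 ] q [-24.  19.  -8.   0. -64. -80.]
```

View pics/k1_prof.png

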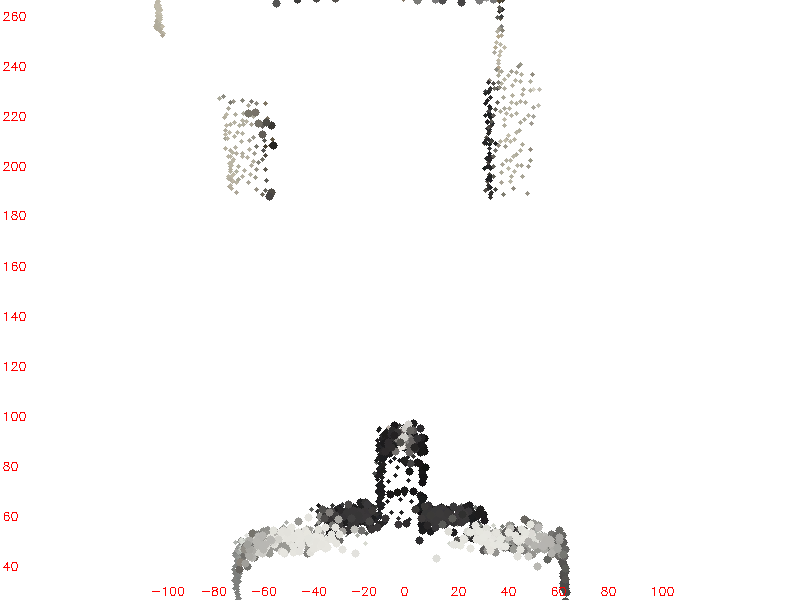

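View pics/k1_scene.png

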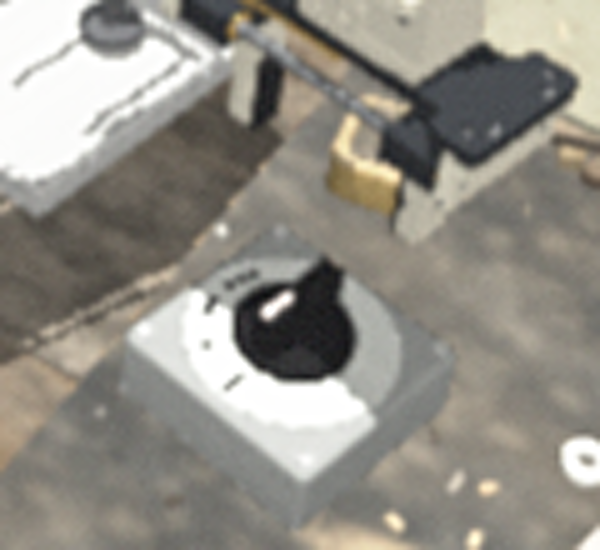

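Run:
```python
from h import *
o=sensors.get_obs();p=o['tool_pos']
a=np.radians(77.9);ex=np.array([np.cos(a),np.sin(a)]);ey=np.array([-ex[1],ex[0]])
for n in('scene','top'):
    s=np.load('/tmp/%s.npz'%n);W=cloud(s).reshape(-1,3)
    d=W[:,:2]-np.array([.485,-.412]);x=d@ex;y=d@ey;z=W[:,2]
    for nm,lo,hi,xr in(('Lfinger',.188,.225,(-.09,0)),('Rfinger',.188,.225,(0,.09)),('grip',.085,.1,(-.03,.03)),('body',.29,.32,(-.15,.15))):
        m=(z>lo)&(z<hi)&(x>xr[0])&(x<xr[1])&(abs(y)<.06)
        if m.sum()>3: print(n,nm,m.sum(),'x',np.percentile(x[m],[1,50,99]).round(4),'y',np.percentile(y[m],[1,50,99]).round(4))
d=p[:2]-np.array([.485,-.412]);print('reported in frame',d@ex,d@ey)
```

```text
scene Lfinger 86 x [-0.07   -0.0644 -0.0517] y [-0.0053  0.015   0.018 ]
scene Rfinger 105 x [0.0338 0.0374 0.0526] y [-0.0065  0.0112  0.0154]
scene grip 117 x [-0.0091 -0.0027  0.0064] y [-0.0273  0.002   0.0311]
scene body 1227 x [-0.1049 -0.0513  0.0856] y [-0.0325  0.0211  0.0446]
top Lfinger 9 x [-0.0604 -0.0534 -0.0505] y [0.0056 0.0128 0.0144]
top grip 81 x [-0.0065  0.0019  0.0097] y [-0.02    0.0101  0.0289]
top body 850 x [-0.1027  0.0475  0.0893] y [-0.0361  0.0115  0.0423]
reported in frame -0.009285632820016591 0.000267604761545666
```

>>> send_rows(commands=[[0, [0.019, 0.033, -0.06], [0.0005, 0, 0.004]], [0, [0, 0, -0.1], [0, 0, 0]], [0, [0, 0, -0.1], [0, 0, 0]], [0, [0, 0, -0.1], [0, 0, 0]], [0, [0, 0, -0.06], [0, 0, 0]], [0, [0, 0, -0.02], [0, 0, 0]], [0, [0, 0, 0], [0, 0, 0]]])

```text
clock: 16.8
tool_pos: [0.4984, -0.4136, 0.063]
orientation: [178.4, 0.5, 78.6]
force: [-0.2, -0.1, 0.5]
opening: 0.0876
```

```bash
python3 d.py .4854 -.4117 .040 77.9; python3 kn.py k2
```

```text
t 16.8 pos [ 0.4984 -0.4136  0.063 ] rpy [178.35   0.49  78.6 ] F [-0.2 -0.1  0.5] M [ 0.1  -0.1   0.02] open 0.0876
d units [-0.0519  0.0076 -0.0921] turn [ 0.0023  0.0042 -0.002 ] q [-22.  23. -14.   0. -51. -79.]
```

View pics/k2_prof.png

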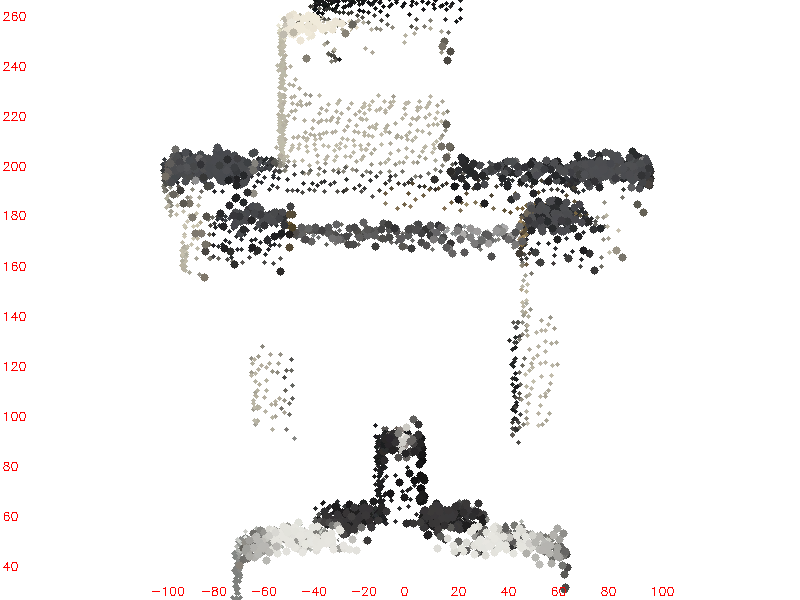

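```bash
python3 -c "
from h import *
o=sensors.get_obs();print({k:np.round(v,2) for k,v in o.items()})
s=snap('scene','k2full.png');s=snap('top','k2top.png')"; python3 d.py .4854 -.4117 .040 77.9
```

```text
{'clock': np.float64(16.9), 'joint_pos': array([-22.37,  23.26, -14.19,   0.23, -50.77, -79.18]), 'qvel': array([-0.29, -0.19,  0.08,  0.01,  0.01, -0.1 ]), 'tau': array([ 7.000e-02, -5.649e+01,  2.438e+01,  5.790e+00,  5.000e-02,
        1.000e-02]), 'tool_pos': array([ 0.5 , -0.41,  0.06]), 'orientation': array([178.28,   0.51,  78.59]), 'force': array([ 0.63, -0.41,  0.41]), 'moment': array([ 0.11, -0.11,  0.06]), 'opening': np.float64(0.09)}
t 17.0 pos [ 0.4985 -0.4141  0.0638] rpy [178.28   0.51  78.56] F [ 0.3  0.6 -1.2] M [ 0.05 -0.11 -0.07] open 0.0878
d units [-0.0525  0.0095 -0.0954] turn [ 0.0024  0.0044 -0.0019] q [-22.  23. -14.   0. -51. -79.]
```

View pics/k2full.png

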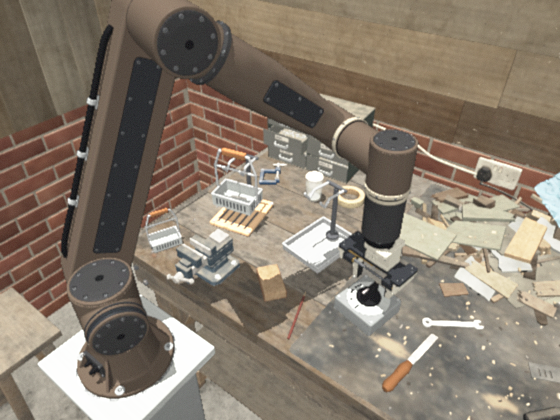

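View pics/k2top.png

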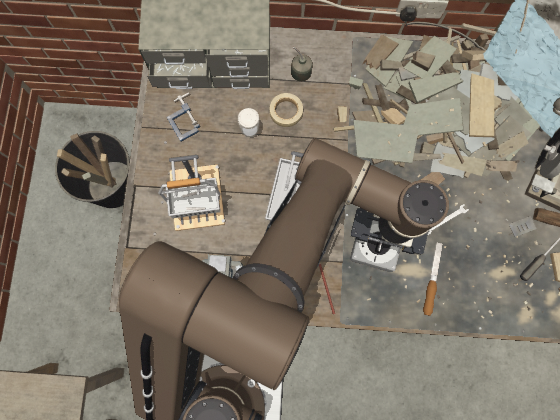

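>>> send_rows(commands=[[0, [-0.05, 0.008, 0], [0.0024, 0.0044, -0.002]], [0, [0, 0, 0], [0, 0, 0]]])

```text
clock: 17.2
tool_pos: [0.4867, -0.4124, 0.0658]
orientation: [179.9, 0.0, 77.9]
force: [-0.2, 0.7, -0.5]
opening: 0.0873
```

```bash
python3 d.py .4854 -.4117 .040 77.9
```

```text
t 17.2 pos [ 0.4867 -0.4124  0.0658] rpy [1.7988e+02 2.0000e-02 7.7850e+01] F [-0.2  0.7 -0.5] M [-0.01 -0.16  0.05] open 0.0873
d units [-0.0054  0.003  -0.1034] turn [0.0001 0.0003 0.0001] q [-23.  23. -14.  -0. -53. -79.]
```

>>> send_rows(commands=[[0, [-0.005, 0.003, -0.03], [0, 0, 0]], [0, [0, 0, -0.03], [0, 0, 0]], [0, [0, 0, 0], [0, 0, 0]]])

```text
clock: 17.5
tool_pos: [0.4866, -0.4122, 0.0508]
orientation: [179.6, 0.1, 77.9]
force: [-0.1, 0.4, -1.3]
opening: 0.088
```

```bash
python3 d.py .4854 -.4117 .040 77.9
```

```text
t 17.5 pos [ 0.4866 -0.4122  0.0508] rpy [1.7964e+02 7.0000e-02 7.7880e+01] F [-0.1  0.4 -1.3] M [ 0.07 -0.14 -0.02] open 0.088
d units [-0.005   0.0018 -0.0432] turn [0.0004 0.0009 0.0001] q [-23.  24. -15.  -0. -51. -79.]
```

>>> send_rows(commands=[[0, [-0.008, 0.002, -0.03], [0.0004, 0.0009, 0]], [0, [0, 0, -0.012], [0, 0, 0]], [0, [0, 0, 0], [0, 0, 0]]])

```text
clock: 17.8
tool_pos: [0.4844, -0.4114, 0.0387]
orientation: [-179.9, -0.0, 77.9]
force: [0.2, -0.4, 0.6]
opening: 0.0878
```

```bash
python3 d.py .4854 -.4117 .040 77.9; python3 kn.py k3
```

```text
t 17.8 pos [ 0.4844 -0.4114  0.0387] rpy [-1.7994e+02 -1.0000e-02  7.7900e+01] F [ 0.2 -0.4  0.6] M [ 0.05 -0.17  0.01] open 0.0878
d units [ 0.0041 -0.0011  0.0052] turn [-0.0001 -0.0002  0.    ] q [-23.  25. -15.  -0. -50. -79.]
```

View pics/k3_prof.png

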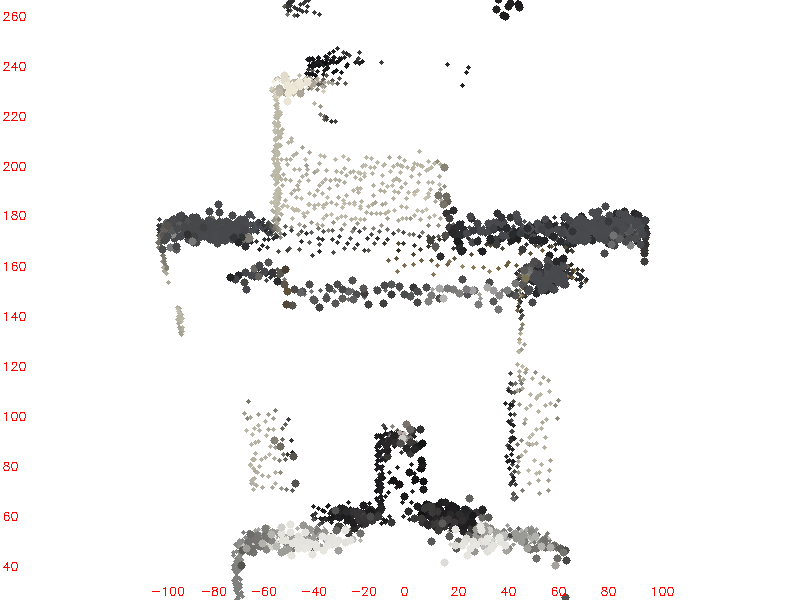

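View pics/k3_scene.png

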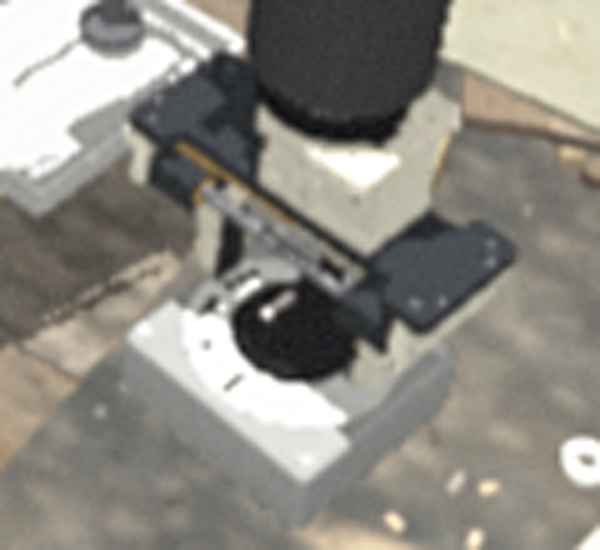

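>>> send_rows(commands=[[1, [0.004, 0, 0.004], [0, 0, 0]], [1, [0, 0, 0], [0, 0, 0]], [1, [0, 0, 0], [0, 0, 0]], [1, [0, 0, 0], [0, 0, 0]], [1, [0, 0, 0], [0, 0, 0]], [1, [0, 0, 0], [0, 0, 0]], [1, [0, 0, 0], [0, 0, 0]], [1, [0, 0, 0], [0, 0, 0]], [1, [0, 0, 0], [0, 0, 0]], [1, [0, 0, 0], [0, 0, 0]], [1, [0, 0, 0], [0, 0, 0]]])

```text
clock: 19.0
tool_pos: [0.4861, -0.4127, 0.0413]
orientation: [179.9, 0.1, 77.9]
force: [1.2, 2.1, 1.6]
opening: 0.0158
```

```bash
python3 d.py .4854 -.4117 .040 9.15
```

```text
t 19.0 pos [ 0.4861 -0.4127  0.0413] rpy [1.7993e+02 8.0000e-02 7.7910e+01] F [1.2 2.1 1.6] M [ 1.   -0.49 -0.03] open 0.0158
d units [-0.0029  0.0041 -0.0052] turn [ 0.0003 -0.     -0.191 ] q [-23.  25. -15.   0. -50. -79.]
```

>>> send_rows(commands=[[1, [0, 0, 0], [0, 0, -0.008]], [1, [0, 0, 0], [0, 0, -0.015]], [1, [0, 0, 0], [0, 0, -0.015]], [1, [0, 0, 0], [0, 0, -0.015]], [1, [0, 0, 0], [0, 0, -0.015]], [1, [0, 0, 0], [0, 0, 0]]])

```text
clock: 19.6
tool_pos: [0.4862, -0.4126, 0.0413]
orientation: [179.9, 0.1, 52.5]
force: [-0.7, -1.1, -0.2]
opening: 0.0162
```

```bash
python3 d.py .4854 -.4117 .040 9.15
```

```text
t 19.6 pos [ 0.4862 -0.4126  0.0413] rpy [1.7992e+02 5.0000e-02 5.2510e+01] F [-0.7 -1.1 -0.2] M [-0.19 -0.13 -0.03] open 0.0162
d units [-0.0032  0.0036 -0.0053] turn [ 0.0003 -0.     -0.1204] q [ -23.   25.  -15.    0.  -50. -105.]
```

Turning smoothly with low forces; continue.

>>> send_rows(commands=[[1, [0, 0, 0], [0, 0, -0.01]], [1, [0, 0, 0], [0, 0, -0.015]], [1, [0, 0, 0], [0, 0, -0.015]], [1, [0, 0, 0], [0, 0, -0.015]], [1, [0, 0, 0], [0, 0, -0.015]], [1, [0, 0, 0], [0, 0, -0.015]], [1, [0, 0, 0], [0, 0, -0.015]], [1, [0, 0, 0], [0, 0, -0.01]], [1, [0, 0, 0], [0, 0, 0]]])

```text
clock: 20.5
tool_pos: [0.4863, -0.4126, 0.0413]
orientation: [179.9, 0.0, 12.9]
force: [-0.2, -0.8, -0.5]
opening: 0.016
```

```bash
python3 d.py .4854 -.4117 .040 9.15
```

```text
t 20.5 pos [ 0.4863 -0.4126  0.0413] rpy [1.7991e+02 2.0000e-02 1.2910e+01] F [-0.2 -0.8 -0.5] M [-0.3  -0.15  0.  ] open 0.016
d units [-0.0036  0.0036 -0.0052] turn [ 0.0003 -0.     -0.0104] q [ -23.   25.  -15.    0.  -50. -144.]
```

>>> send_rows(commands=[[1, [0, 0, 0], [0, 0, -0.0105]], [1, [0, 0, 0], [0, 0, 0]]])

```text
clock: 20.7
tool_pos: [0.4863, -0.4126, 0.0413]
orientation: [179.9, 0.0, 9.5]
force: [0.4, -0.2, 0.2]
opening: 0.0157
```

```bash
python3 d.py .4854 -.4117 .040 9.15; python3 kn.py k4
```

```text
t 20.7 pos [ 0.4863 -0.4126  0.0413] rpy [1.7991e+02 2.0000e-02 9.4800e+00] F [ 0.4 -0.2  0.2] M [-0.33 -0.14 -0.05] open 0.0157
d units [-0.0037  0.0034 -0.0052] turn [ 0.0002 -0.     -0.0009] q [ -23.   25.  -15.    0.  -50. -148.]
```

View pics/k4_top.png

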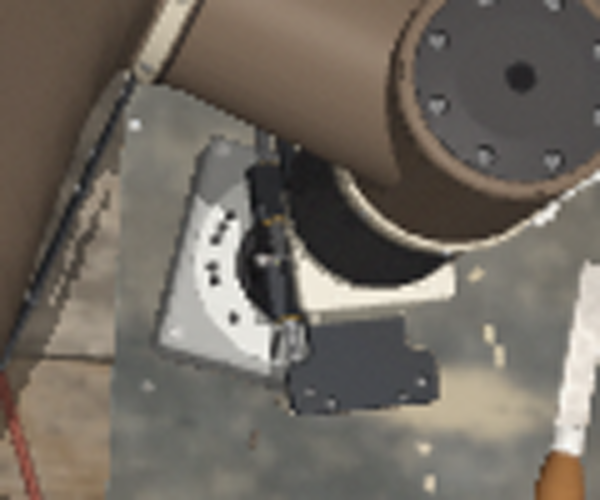

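View pics/k4_scene.png

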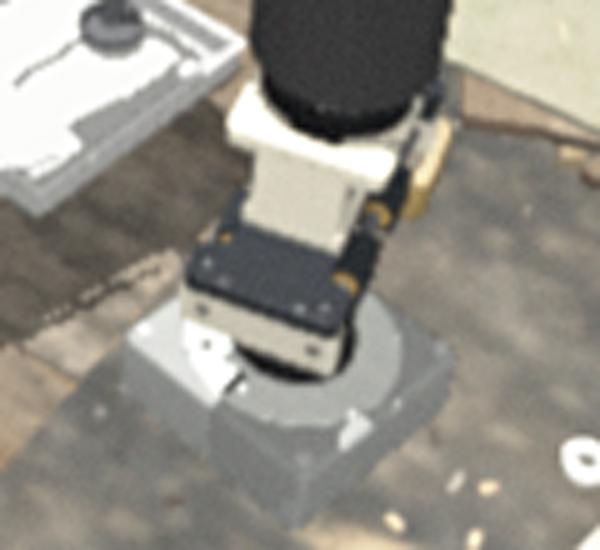

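Turned 68.4°. Open, rise, and check.

>>> send_rows(commands=[[0.8, [0, 0, 0], [0, 0, 0]], [0.6, [0, 0, 0], [0, 0, 0]], [0.3, [0, 0, 0], [0, 0, 0]], [0, [0, 0, 0], [0, 0, 0]], [0, [0, 0, 0], [0, 0, 0]], [0, [0, 0, 0], [0, 0, 0]], [0, [0, 0, 0], [0, 0, 0]]])

```text
clock: 21.5
tool_pos: [0.4864, -0.4122, 0.0412]
orientation: [179.9, 0.0, 10.0]
force: [-1.0, -0.1, 0.0]
opening: 0.0601
```

>>> send_rows(commands=[[0, [0, 0, 0.06], [0, 0, 0]], [0, [0, 0, 0.1], [0, 0, 0]], [0, [0, 0, 0.16], [0, 0, 0]], [0, [0, 0, 0.18], [0, 0, 0]], [0, [0.05, -0.1, 0.1], [0, 0, 0]], [0, [0.1, -0.15, 0], [0, 0, 0.01]], [0, [0.1, -0.15, 0], [0, 0, 0.01]], [0, [0.1, -0.15, 0], [0, 0, 0]], [0, [0.05, -0.1, 0], [0, 0, 0]], [0, [0, 0, 0], [0, 0, 0]]])

```text
clock: 22.5
tool_pos: [0.587, -0.5791, 0.1991]
orientation: [179.8, 0.0, 17.6]
force: [1.2, -0.9, -0.7]
opening: 0.0876
```

```bash
python3 d.py .4854 -.4117 .040 9.15; python3 kn.py k5
python3 - <<'E'
from h import *
for n in('top','scene'):
    s=np.load('/tmp/%s.npz'%n);W=cloud(s);Z=W[...,2];C=s['color']
    d=np.hypot(W[...,0]-.485,W[...,1]+.412)
    m=(Z>.08)&(Z<.1)&(d<.05); p=W[m]
    print(n,'knobgrip',cv2.minAreaRect(p[:,:2].astype(np.float32)),p[:,:2].mean(0),len(p))
    wh=m&(C.min(-1)>120);print('white',W[wh].mean(0))
    cv2.imwrite('pics/end_%s.png'%n,C)
    q=C[150:240,150:240] if n=='top' else C[130:230,190:290]
    cv2.imwrite('pics/endb_%s.png'%n,cv2.resize(q,None,fx=6,fy=6,interpolation=cv2.INTER_CUBIC))
E
```

```text
t 22.5 pos [ 0.587  -0.5791  0.1991] rpy [1.7983e+02 5.0000e-02 1.7600e+01] F [ 1.2 -0.9 -0.7] M [-0.05 -0.21 -0.02] open 0.0876
d units [-0.4065  0.6694 -0.6363] turn [ 0.0005 -0.     -0.0235] q [ -31.   35.   24.    0.  -79. -131.]
top knobgrip ((0.48719027638435364, -0.4173482060432434), (0.01635143719613552, 0.047753460705280304), 8.260478973388672) [ 0.48618511 -0.41848706] 91
white [ 0.48840646 -0.41350717  0.0910471 ]
scene knobgrip ((0.4834011495113373, -0.412322461605072), (0.020415131002664566, 0.0596623532474041), 6.8293046951293945) [ 0.48147371 -0.41389973] 168
white [ 0.48629799 -0.4078377   0.09265313]
```

View pics/k5_top.png

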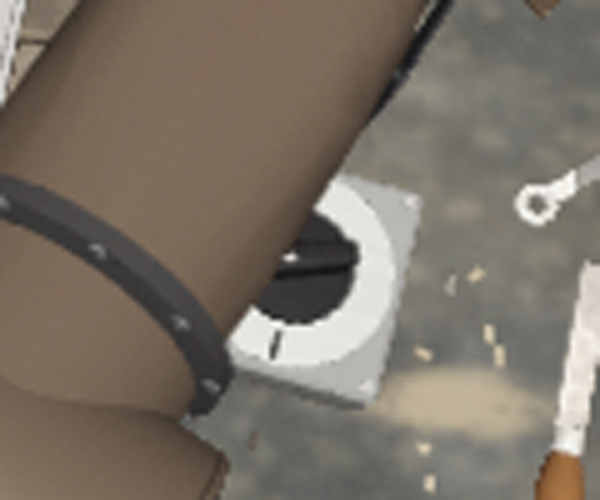

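View pics/end_top.png

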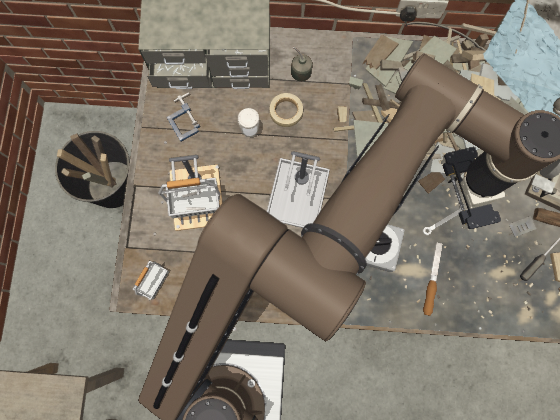

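View pics/endb_top.png

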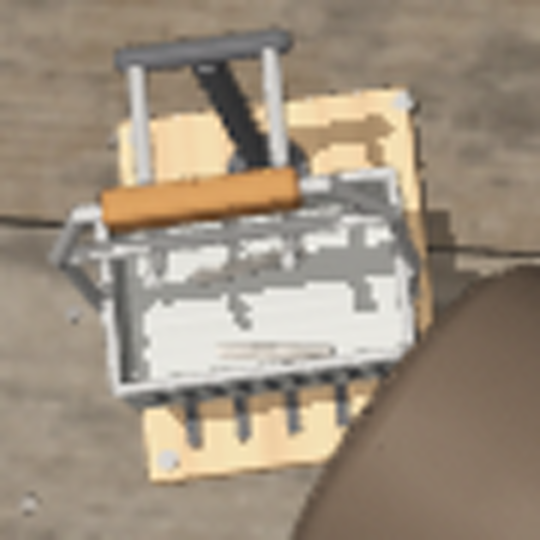

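View pics/endb_scene.png

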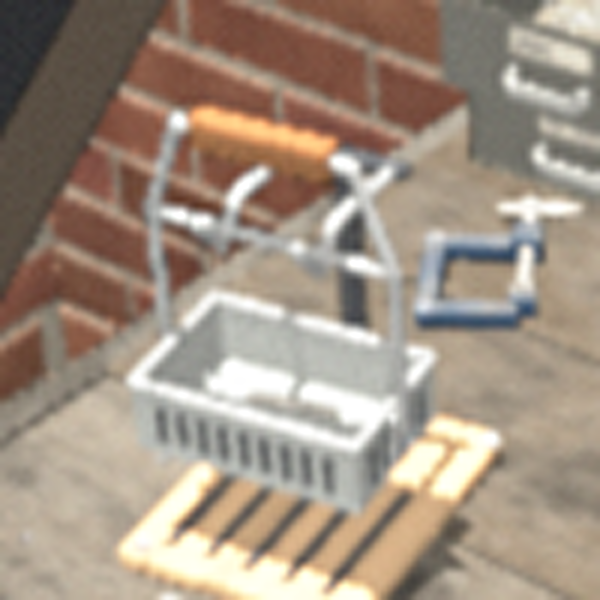

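View pics/k5_scene.png

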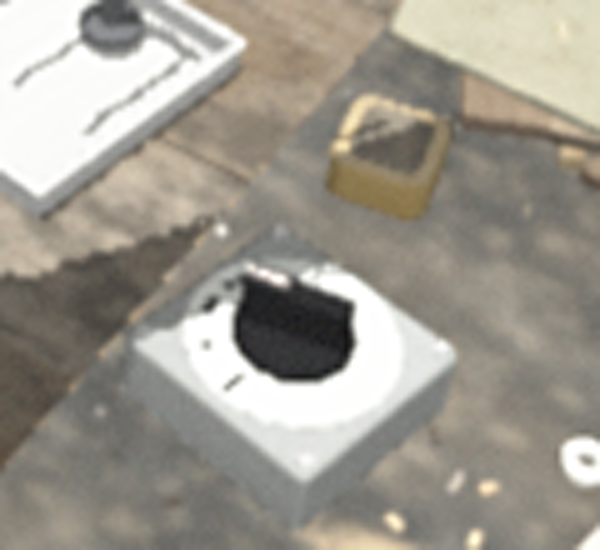

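Run:
```python
from h import *
# dark marks on white dial, in angle around knob axis, from scene image; initial and now
s=np.load('/tmp/scene.npz');W=cloud(s);C=s['color'].astype(int)
K=s['mtx'];Rm=rot(s['attitude']);t=s['xyz']
# intersect rays with dial plane z=.0525 
v,u=np.mgrid[:420,:560]
r=np.stack([(u-K[0,2])/K[0,0],(v-K[1,2])/K[1,1],np.ones_like(u)],-1)@Rm.T
def plane(z): 
    k=(z-t[2])/r[...,2];return t[:2]+r[...,:2]*k[...,None]
c=np.array([.4838,-.4125])
P=plane(.052)-c;rad=np.hypot(P[...,0],P[...,1]);ang=np.degrees(np.arctan2(P[...,1],P[...,0]))
m=(rad>.038)&(rad<.055)&(C.max(-1)<130)
n,l,st,ce=cv2.connectedComponentsWithStats(m.astype(np.uint8))
for i in range(1,n):
    q=l==i;print('mark',st[i,4],'cw from -x(167.9):',(167.9-ang[q].mean()).round(1),rad[q].mean().round(3))
Q=plane(.092)-c;rad=np.hypot(Q[...,0],Q[...,1]);m=(rad<.034)&(C.min(-1)>140)&(abs(W[...,2]-.092)<.006)
print('pointer px',m.sum(),Q[m].mean(0),'cw',167.9-np.degrees(np.arctan2(*Q[m].mean(0)[::-1])))
```

```text
mark 26 cw from -x(167.9): 109.0 0.044
mark 24 cw from -x(167.9): 165.6 0.041
mark 8 cw from -x(167.9): 75.3 0.048
pointer px 34 [0.00352611 0.00665294] cw 105.82392022441078
```

>>> send_rows(commands=[[0, [0, 0, 0.16], [0, 0, 0]], [0, [0, 0, 0.18], [0, 0, 0]], [0, [0, 0, 0.18], [0, 0, 0]], [0, [-0.02, 0.18, 0], [0, 0, 0]], [0, [-0.02, 0.18, 0], [0, 0, 0]], [0, [-0.02, 0.18, 0], [0, 0, 0]], [0, [-0.02, 0.18, 0], [0, 0, 0]], [0, [-0.02, 0.18, 0], [0, 0, 0]], [0, [-0.02, 0.18, 0], [0, 0, 0]], [0, [-0.02, 0.18, 0], [0, 0, 0]], [0, [-0.02, 0.18, 0], [0, 0, 0]], [0, [-0.02, 0.18, 0], [0, 0, 0]]])

```text
clock: 23.8
tool_pos: [0.5305, -0.1529, 0.3382]
orientation: [179.7, -0.5, 17.7]
force: [0.9, 0.4, -0.1]
opening: 0.0875
```

```bash
python3 d.py .4854 -.4117 .040 9.15; python3 kn.py k6
python3 - <<'E'
from h import *
for n in('top','scene'):
    s=np.load('/tmp/%s.npz'%n);W=cloud(s);Z=W[...,2];C=s['color']
    d=np.hypot(W[...,0]-.485,W[...,1]+.412)
    m=(Z>.083)&(Z<.1)&(d<.04); p=W[m]
    xy=p[:,:2]-p[:,:2].mean(0);_,_,V=np.linalg.svd(xy);print(n,'rect',cv2.minAreaRect(p[:,:2].astype(np.float32)),'bar dir',np.degrees(np.arctan2(V[0,1],V[0,0]))%180,len(p))
s=np.load('/tmp/top.npz')
cv2.imwrite('pics/knob6.png',cv2.resize(s['color'][210:275,345:410],None,fx=8,fy=8,interpolation=cv2.INTER_CUBIC))
E
```

```text
t 23.8 pos [ 0.5305 -0.1529  0.3382] rpy [179.72  -0.53  17.68] F [ 0.9  0.4 -0.1] M [ 0.01 -0.24 -0.03] open 0.0875
d units [-0.1804 -1.0353 -1.1927] turn [ 0.0004  0.0016 -0.0237] q [   4.    5.   -2.    0.  -83. -167.]
top rect ((0.48632901906967163, -0.4108171761035919), (0.016842080280184746, 0.05917489156126976), 9.857185363769531) bar dir 99.21058723115222 122
scene rect ((0.4839831292629242, -0.4132384955883026), (0.01950123719871044, 0.058786388486623764), 12.21013069152832) bar dir 99.17744027901158 148
```

View pics/knob6.png

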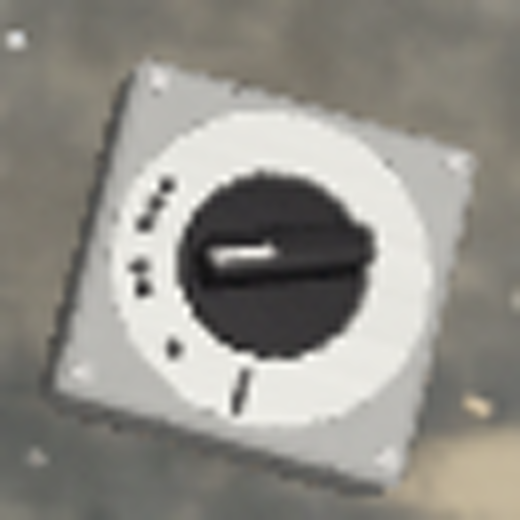

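Run:
```python
from h import *
s=snap('scene','fin.png');s=snap('top','fin_top.png')
```

```text
(no output)
```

View pics/fin.png

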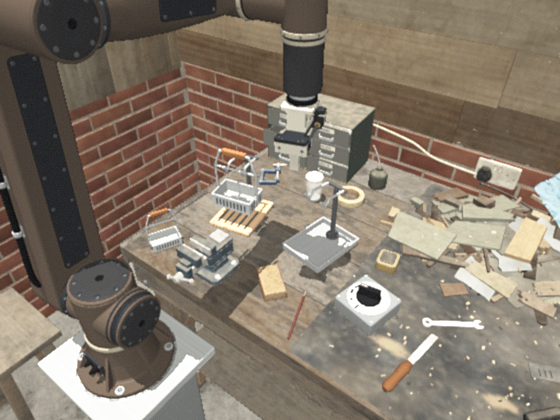

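The basket hangs in the dry hook at (237,190), the drain hook is empty, the sanding block (271,282) and tape measure (388,260) have not moved, and the arm is clear.

```bash
python3 -c "
from h import *
print(order.close_job())"
```

```text
the job is handed in; nothing more can be done
None
```

The basket now hangs in the twin hook over the plywood board and is released. The timer knob is turned clockwise to the two dots. I handed the job in at about 24 s of the 54 s allowed.

**Basket:** The last pictures show its bar seated in the V and the frame upright. The tray was never set down on the way. The hook over the drip pan is empty.

**Knob:** Both cameras put the bar grip at 99.2°, against about 168° at the start. That is 68.7° clockwise, and two marks are 68.75°.

**Other objects:** The tape measure and sanding block stand where they were, and the arm was clear of everything when I handed in.

**Checks that disagreed or were weak:**
- **Missed first grasp:** The cameras showed the real fingertips about 29 mm higher than the reported tool position. My first closing therefore missed, brushed the top of the wooden grip and tilted the basket by about 10 mm in its hook. It swung back. I corrected for the offset after that, and every later grip held.
- **Seating force:** The basket went into the hooks with a brief force of about 10–12 N, which I eased off before letting go.
- **Pins:** I saw pin-like shapes in the tray after placing, but the picture was too coarse to count two pins for certain. Nothing suggested either had left the tray.

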